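Park the rolling pin on the sloping draining board behind a chock

ROBOT

A 6-joint arm with a two-finger parallel gripper is mounted at the origin on the work surface. World frame = base frame: x ahead of the robot, y to its left, z up, the work surface at z = 0. Lengths are in m, angles in degrees, forces in N, time in s.
With the tool pointing down it reaches from about 0.4 to 0.825 m from the base axis. Payload 7 kg.
Tool frame: the origin (TCP) lies at the very end of the fingers, on their centre line; the grasp point (between the pads) lies 19 mm behind it; z points along the fingers, y is the line along which they close (so a half turn about z gives the same grasp; the last joint's range is limited). The gripper opens to 88 mm and grips with 3 to 60 N. Pads are 19 mm wide; open, the fingers measure 130 mm over their backs; the gripper's body (78 mm by 193 mm) begins 47 mm behind the grasp point.
Start: joints at [-58.379, 20.546, 0.682, 0, -70.136, -16.507], TCP at [0.176, -0.652, 0.227] pointing down, gripper open.
Joint ranges: [-176.03, 176.03], [-82.01, 121.73], [-58.28, 71.71], [-173.87, 95.51], [-174.79, -0.11], [-173.66, 173.66]. Speed limits (degrees/s): [136.94, 136.94, 172.46, 180, 180, 180].

INTERFACE

Orientations are given as [roll, pitch, yaw] about the fixed x, y, z axes, in that order (R = Rz(yaw) Ry(pitch) Rx(roll)).
In Python, from plant import get_state, capture, close_job, regions_of gives the robot as it stands.
- The arm moves only by the tool jog_arm, never from a script. Its argument "moves" is a list of rows, each a list of 3 entries, a list of its own where there are three numbers: the shift along the tool's x, y, z in cm, then the turn about the tool's z in degrees, then the finger opening in cm, from 0 to 8.76. A call has 1 to 12 rows; each row shifts and turns the commanded pose from where the row before left it, along the tool's axes as they then stand; what a row does not reach is not made up. A row lasts 1/8 s, in which the tool goes at most 62.5 mm and 10.7 degrees, less where a joint would pass 70% of its speed; a pose out of reach is approached as far as the arm can. A call is refused whole if a number of a shift passes 6.25 or a number of a turn 10.7, either way. A call with a gripper value outside its range is refused whole. The fingers move at their own pace and stop on an object; "newtons" is the grip in N (left out, the last holds). Time passes only in rows, so rows that do not move let the fingers close. It gives the time, the measured TCP pose, the force, the opening and the grip force at its end, in the units of the state.
- get_state(): the state, without advancing time (a new reading comes with each control period).
- capture(name): name is "scene" or "top" or "wrist"; returns a dict with "pixels" (420x560x3 uint8, blue, green, red), "mtx" (3x3 intrinsics, pixels), "world_from_camera" (4x4, takes a point from camera to world coordinates); the wrist camera has in their place "hand_eye" (4x4, takes a point from camera to tool coordinates, whose origin is the TCP and whose axes are the flange's). Camera axes: x right, y down, z forward; pixel columns grow to the right and rows downward; lengths in m; the calibration is good to about 2 mm. A picture is of the moment at which its call begins: read the wrist's pose just before it. There is no depth.
- close_job(): hands the job in; it is judged then, once.
Trained networks look in a picture, given as the dict that the camera call returned (one of the last four; its "shot" number tells which), for a name from the list of things; names that differ only in an ending like _2 or _b are one class to them, and where a whole thing is asked for, a point or a joint stands for the part that bears it (a point fixed in the world has none). Each returns a list of dicts, best first, with "confidence" (0 to 1); they miss things now and then, are a little off and sometimes report something else, mostly with a low value. They report only what shows in the picture. A call takes as long as a camera call. They do not tell look-alikes from the thing itself.
- regions_of(picture, thing): "pixels" (420x560 bool, what is visible of it) and "pixel" ([column, row] in pixels, amid what is visible of it).
The state is a dict: "time_s": time; "joints": joint angles; "qd": joint speeds; "joint_torque": joint torques, N m; "tcp_pos": TCP position; "eef_rot": TCP orientation; "contact_force": force on the tool from outside, world axes, zero at the start; "moment": the same for the moment, N m; "gripper_width": finger opening in m; "gripper_force": force on a finger pad.
Only numpy, scipy, OpenCV 4.12 (cv2) and the standard library are available. Lean on these libraries where they do the work, as an engineer would, in place of code of your own. Each camera call takes 0.05 s, during which the arm holds its last target. There are 200 camera calls.

TASK

Put the rolling pin to dry on the sloping pink draining board so that it cannot roll off: first stand the blue forked chock on the board with its two feet pointing straight uphill, then fetch the rolling pin from its cradles under the rack's shelf and lay it across the slope against the feet. Let go of the pin only once it is resting on the board and bearing against the chock; handle it gently, never let it touch the counter, and leave the little jar and the tin where they stand.

Things in the scene. Friction and masses are not known exactly. Their poses are not given: they have to be found in the camera images.
- board: Fixed draining board: smooth pink plate 280 x 280 x 8 mm on dark steel legs, no rims, on the robot's left or right. Origin on the counter under its centre; z vertical, x and y level (frame not tilted with the plate). The top surface slopes 7 degrees, uphill along +x: 23 mm above the counter at the -x edge, 40 mm at the middle, 57 mm at the +x edge.
- board_mid (a point): The middle of the board's top surface, 40 mm above the counter.
- rack: Fixed counter rack in the middle. Origin on the counter below the pin's axis, x to its back, y along the pin. Base 290 mm wide (y), 8 mm thick, x -40 to 160 mm. Loaded steel shelf 290 mm wide, 12 mm thick, underside 210 mm high, x 0 to 170 mm; posts (12 mm) at x 35 and 150, y +-137 mm.
- rack_edge (a point): Middle of the shelf's lower front edge, 210 mm high, straight above the pin's axis. The shelf blocks a gripper coming straight down on the pin; the space in front of and below the edge is free, so the tool can come in leaning, fingers pointing down and towards the rack's +x.
- rack_cradle (a point): Middle between two white V cradles, 18 mm wide, at y = +-113 mm, which hold the pin by its handles. They open upward with 45 degree sides; the Vs are about 20 mm deep. The resting pin's axis passes through this point, 84 mm above the counter.
- pin: Wooden rolling pin: barrel 44 mm in diameter, 180 mm long; at each end a handle 22 mm in diameter, 45 mm long (270 mm overall); 0.25 to 0.45 kg. Origin at its centre; its axis is its y. Starts in the rack's cradles, axis along the rack's y and 84 mm above the counter. It rolls freely on a slope.
- chock: Blue forked plastic chock, 0.22 kg, loose, flat on the counter across from the board. Upright bar 14 mm thick (x), 150 mm wide (y), 40 mm high, gripped across its thickness; two low feet 22 mm wide at y = +-57 mm run to +x and end in 45 degree ramps rising from the tips (x = 73 mm) back to 18 mm height. Origin under the bar's middle. Held by friction: slides at a push of 1.5 to 3 N.
- chock_grip (a point): Grip point in the middle of the bar, 28 mm above the chock's underside. The gap between the feet, 92 mm wide from the bar to the tips, leaves room for fingers that hold the pin.
- chock_seat (a point): Where the pin's axis lies when it rests on the same surface and against both ramps: 82 mm from the chock's origin along its +x, 22 mm above its underside.
- jar: Bystander: small amber jar with a red cap, 42 mm in diameter, 85 mm high; origin at its underside.
- tin: Bystander: small steel tin with a yellow label, 56 mm in diameter, 62 mm high; origin at its underside.
There are look-alikes about, which are no part of the job. Leave any purple look-alike of the chock alone.

How it is judged (in metres and radians):
On the way, in this order (a step that is already met when the one before it is completed fails the run):
1. the chock stands on the draining board, feet uphill (within about 17 degrees), let go, while the pin is not yet on the board (contact force between chock and board above 0.3 N and height (world z) of chock above 0.018 m and angle between the x axis of chock and the x axis of board, either way round below 0.3 rad and angle between chock's own z axis and vertical below 0.21 rad and contact force between the fingers and chock below 0.05 N and linear speed of chock below 0.01 m/s and contact force between pin and board below 0.05 N), for 0.3 s.
2. the pin, still held by the fingers, rests on the board and bears against the chock's ramps (contact force between chock and board above 0.3 N and height (world z) of chock above 0.018 m and angle between the x axis of chock and the x axis of board, either way round below 0.3 rad and angle between chock's own z axis and vertical below 0.21 rad and contact force between pin and chock above 0.1 N and contact force between pin and board above 0.2 N and angle between the y axis of pin and the y axis of board, either way round below 0.3 rad and x of pin in the frame of chock between 0.07 and 0.095 m and z of pin in the frame of chock between 0.014 and 0.03 m and contact force between the fingers and pin above 1 N), for 0.2 s.
At the end, for the whole second after the job is handed in: The pin lies released and at rest on the board, across the slope within 17 degrees, touching the ramps of the chock (axis 70 to 95 mm in front of its bar's middle); the chock stands flat on the board, square to the slope within 17 degrees, feet uphill, off the counter (contact force between chock and board above 0.3 N and height (world z) of chock above 0.018 m and angle between the x axis of chock and the x axis of board, either way round below 0.3 rad and angle between chock's own z axis and vertical below 0.21 rad and contact force between pin and chock above 0.1 N and contact force between pin and board above 0.2 N and angle between the y axis of pin and the y axis of board, either way round below 0.3 rad and x of pin in the frame of chock between 0.07 and 0.095 m and z of pin in the frame of chock between 0.014 and 0.03 m and linear speed of each of pin, chock below 0.01 m/s and angular speed of pin below 0.1 rad/s and height (world z) of pin above 0.04 m and contact force between the fingers and pin below 0.05 N).
It fails at once if the pin is pressed onto the board or the chock with more than 25 N (contact force between pin and board above 25 N or contact force between pin and chock above 25 N).
It fails at once if the pin is let down to the counter (its centre below 35 mm) (height (world z) of pin below 0.035 m).
It fails at once if a bystander is moved more than 20 mm (distance of any of jar, tin from where it was at the start of the episode above 0.02 m).
It also fails if it takes over 72 s, if anything falls off the work surface, if the arm or the gripper's body presses on something with over 40 N, if the wrist force passes 120 N, or if a joint passes its speed limit or range.

## Working session

There is one attempt and no reset: what is moved stays moved. The work goes in short steps, Python scripts to look and compute and a tool call to move; the robot and the scene stay as the last step left them, time stands still between calls to the robot, and variables do not carry over. Pictures are saved under pics/ and viewed, at most 13 in all, crops included, and the job is handed in when it is done.

Besides the shell and the picture viewer there is one more tool, called in YAML: its name, and indented under it one key for each argument. jog_arm: Moves the arm, as the interface text tells. Its arguments: {"type":"object","properties":{"moves":{"type":"array"},"newtons":{"type":"number"}},"required":["moves"]}

```bash
mkdir -p pics; ls; cat > h.py <<'E'
import numpy as np, cv2
from plant import get_state, capture, close_job, regions_of
from scipy.spatial.transform import Rotation as R
def ray(p,uv,T=None):
    T=np.array(p["world_from_camera"]) if T is None else T
    d=np.linalg.inv(np.array(p["mtx"]))@np.array([uv[0],uv[1],1.]);return T[:3,3],T[:3,:3]@d
def at_z(p,uv,z,T=None):
    o,d=ray(p,uv,T);return o+d*(z-o[2])/d[2]
def proj(p,X,T=None):
    T=np.array(p["world_from_camera"]) if T is None else T
    c=np.linalg.inv(T)@np.append(X,1.);q=np.array(p["mtx"])@c[:3];return q[:2]/q[2]
def toolT(s):
    T=np.eye(4);T[:3,:3]=R.from_euler("xyz",s["eef_rot"],degrees=True).as_matrix();T[:3,3]=s["tcp_pos"];return T
E
python3 - <<'E'
from h import *
s=get_state();print(s)
for c in ["top","scene"]:
    p=capture(c);cv2.imwrite(f"pics/{c}0.png",p["pixels"]);print(c,p["shot"],np.round(p["world_from_camera"],3).tolist(),np.round(p["mtx"],1).tolist())
    for t in ["board","rack","pin","chock","jar","tin"]:
        for r in regions_of(p,t)[:3]:
            z={"board":.04,"rack":.21,"pin":.084,"chock":.03,"jar":.05,"tin":.05}[t]
            print(t,round(r["confidence"],2),np.round(r["pixel"]),r["pixels"].sum(),np.round(at_z(p,r["pixel"],z),3))
E
```

```text
pics
{'time_s': 0.0, 'joints': array([-5.83804644e+01,  2.05896959e+01,  6.31477121e-01, -1.97290253e-02,
       -7.01361324e+01, -1.65060769e+01]), 'qd': array([-0.00048572, -0.06335064,  0.06912145, -0.01991425,  0.00806268,
        0.05001927]), 'joint_torque': array([ 7.59967352e-04, -5.82717168e+01,  2.93048912e+01,  6.99686229e+00,
        6.63730607e-03, -1.76099911e-04]), 'tcp_pos': array([ 0.17581556, -0.65117001,  0.22562611]), 'eef_rot': array([ 1.79904267e+02, -9.02714497e-03, -1.64893253e+02]), 'contact_force': array([-0.42393501, -0.21730661, -0.63406011]), 'moment': array([-0.05544713,  0.02031028, -0.02424582]), 'gripper_force': 0.0, 'gripper_width': 0.08742349303776124}
top 1 [[-0.002, -0.99, 0.139, 0.281], [-1.0, 0.003, 0.01, -0.094], [-0.01, -0.139, -0.99, 1.377], [0.0, 0.0, 0.0, 1.0]] [[399.3, 0.0, 285.2], [0.0, 399.3, 214.9], [0.0, 0.0, 1.0]]
board 0.57 [153. 196.] 6668 [0.537 0.372 0.04 ]
rack 0.57 [260. 152.] 6472 [ 0.637 -0.007  0.21 ]
pin 0.61 [260. 183.] 835 [0.57  0.004 0.084]
chock 0.88 [372. 211.] 453 [ 0.484 -0.376  0.03 ]
chock 0.88 [431. 194.] 559 [ 0.542 -0.578  0.03 ]
chock 0.87 [381. 265.] 534 [ 0.302 -0.4    0.03 ]
jar 0.44 [372. 211.] 459 [ 0.481 -0.37   0.05 ]
scene 2 [[-0.619, -0.741, 0.261, 0.07], [-0.785, 0.584, -0.206, 0.241], [0.0, -0.333, -0.943, 1.604], [0.0, 0.0, 0.0, 1.0]] [[492.3, 0.0, 280.7], [0.0, 492.3, 209.4], [0.0, 0.0, 1.0]]
board 0.6 [155. 286.] 7797 [0.548 0.373 0.04 ]
rack 0.98 [226. 183.] 6776 [0.626 0.015 0.21 ]
pin 0.88 [246. 210.] 832 [ 0.561 -0.001  0.084]
pin 0.56 [342. 170.] 423 [ 0.472 -0.34   0.084]
chock 0.8 [344. 171.] 405 [ 0.48  -0.364  0.03 ]
chock 0.63 [372. 128.] 572 [ 0.546 -0.555  0.03 ]
jar 0.58 [305. 225.] 181 [ 0.406 -0.129  0.05 ]
tin 0.49 [241. 282.] 284 [0.386 0.153 0.05 ]
```

```bash
python3 - <<'E'
import cv2
i=cv2.imread("pics/top0.png")[90:330,60:500];cv2.imwrite("pics/top0c.png",cv2.resize(i,(800,436),interpolation=3))
i=cv2.imread("pics/scene0.png")[60:400,60:480];cv2.imwrite("pics/scene0c.png",cv2.resize(i,(741,600),interpolation=3))
E
```

```text
(no output)
```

View pics/top0c.png

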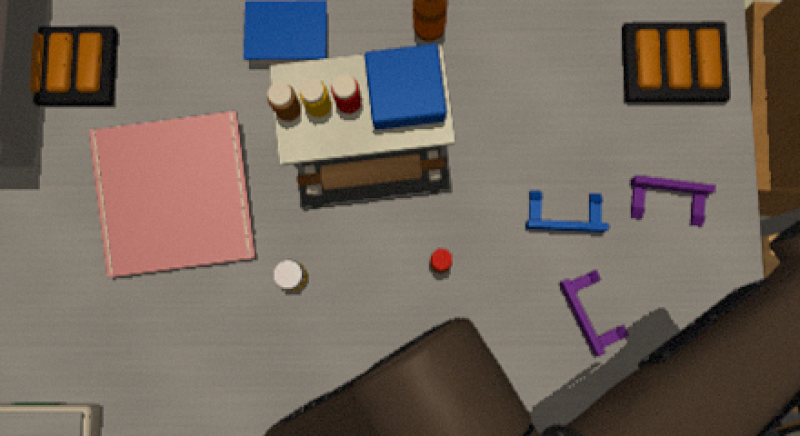

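View pics/scene0c.png

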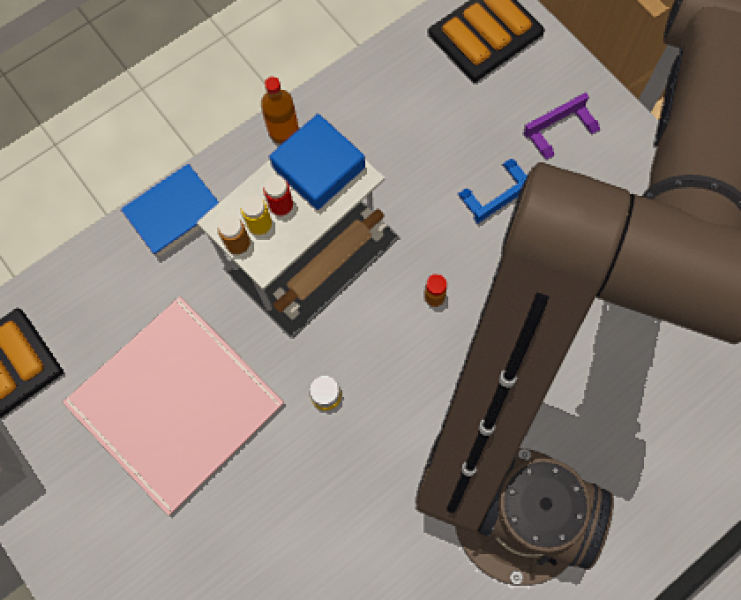

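The top picture shows the pink board at crop (170,195), the rack and pin at (370,170), and the blue chock at (567,210). It also shows two purple decoys, the jar (red cap) at (441,260) and the tin (white lid) at (290,275). The scene view agrees. Next I'll fit poses by triangulating corners and fitting silhouettes.

```bash
cat > fit.py <<'E'
from h import *
from scipy.optimize import minimize, least_squares
def quad(m):
    c=max(cv2.findContours(m.astype(np.uint8),cv2.RETR_EXTERNAL,cv2.CHAIN_APPROX_NONE)[0],key=cv2.contourArea)
    h=cv2.convexHull(c)
    for e in np.linspace(2,20,60):
        a=cv2.approxPolyDP(h,e,True)
        if len(a)<=4: return a[:,0].astype(float)
def boxes_mask(p,boxes,x,y,yaw,z0=0,T=None):
    M=np.zeros((420,560),np.uint8);c,s=np.cos(yaw),np.sin(yaw)
    for b in boxes:
        P=np.array([proj(p,[x+c*a-s*d,y+s*a+c*d,z+z0],T) for a,d,z in b])
        cv2.fillConvexPoly(M,cv2.convexHull(np.round(P*16).astype(np.int32).reshape(-1,1,2)),1,shift=4)
    return M>0
def box(x0,x1,y0,y1,z0,z1): return [(a,b,c) for a in(x0,x1) for b in(y0,y1) for c in(z0,z1)]
def foot(y): return [(a,b,c) for b in (y-.011,y+.011) for a,c in ((0,0),(0,.018),(.055,.018),(.073,0))]
CH=[box(-.007,.007,-.075,.075,0,.04),foot(.057),foot(-.057)]
def fitmask(views,boxes,x0,z0=0):
    def cost(v):
        t=0
        for p,m,T in views:
            q=boxes_mask(p,boxes,*v,z0,T);t+=(cv2.GaussianBlur(np.abs(q.astype(np.float32)-m),(0,0),.1)).sum()/max(m.sum(),1)
        return t
    best=None
    for k in range(3):
        x=np.array(x0 if best is None else best.x)
        st=np.vstack([x]+[x+d for d in np.diag([.012,.012,.15])/(k+1)])
        best=minimize(cost,x,method="Nelder-Mead",options=dict(initial_simplex=st,maxiter=150))
    return best.x,best.fun
E
python3 - <<'E'
from fit import *
V=[capture(c) for c in("top","scene")]
Q=[];CM=[]
for p in V:
    hsv=cv2.cvtColor(p["pixels"],cv2.COLOR_BGR2HSV)
    r=regions_of(p,"board")[0]["pixels"]; 
    pk=((hsv[...,0]<12)|(hsv[...,0]>168))&(hsv[...,1]>35)&(hsv[...,2]>150)
    n,l,st,_=cv2.connectedComponentsWithStats(pk.astype(np.uint8));k=1+st[1:,4].argmax()
    m=cv2.morphologyEx((l==k).astype(np.uint8),cv2.MORPH_CLOSE,np.ones((5,5)));q=quad(m);print("quad",q.tolist());Q.append(q)
    b=(abs(hsv[...,0].astype(int)-108)<10)&(hsv[...,1]>130)
    best=[g for g in regions_of(p,"chock") if (g["pixels"]&b).sum()>.4*g["pixels"].sum()]
    CM.append(best[0]["pixels"] if best else None); print(len(best))
W=[np.array([at_z(V[i],c,.04) for c in Q[i]]) for i in (0,1)]
def model(v,s):
    x,y,yaw=v;out=[]
    for a,b in((-1,-1),(1,-1),(1,1),(-1,1)):
        X=a*.14*np.cos(np.radians(7));Y=b*.14
        out.append([x+np.cos(yaw)*X-np.sin(yaw)*Y,y+np.sin(yaw)*X+np.cos(yaw)*Y,.04+a*.017])
    return out
for yaw0 in np.radians([5,95,185,275]):
    def res(v):
        e=[]
        for i in (0,1):
            P=np.array([proj(V[i],X) for X in model(v,0)])
            D=np.linalg.norm(P[:,None]-Q[i][None],axis=2);j=D.argmin(1);e+=list((P-Q[i][j]).ravel())
        return e
    r=least_squares(res,[.54,.37,yaw0]);print("board",np.round(r.x[:2],4),np.degrees(r.x[2]).round(2),r.cost.round(2))
print("chock",[fitmask([(V[i],CM[i],None) for i in (0,1) if CM[i] is not None and (k==2 or i==k)],CH,[.465,-.375,0.]) for k in(0,2)])
# rack: shelf region & pin
pm=[regions_of(p,"pin")[0] for p in V]
PIN=lambda:[[(a,b,c) for b in(-.09,.09) for a,c in zip(.022*np.cos(t),.084+.022*np.sin(t))] for t in [np.linspace(0,6.2,16)]]+[[(a,b,c) for b in(-.135,.135) for a,c in zip(.011*np.cos(t),.084+.011*np.sin(t))] for t in [np.linspace(0,6.2,16)]]
for k in(0,1): 
    m=pm[k]["pixels"];c=cv2.minAreaRect(np.argwhere(m)[:,::-1].astype(np.float32));print("pinrect",c,pm[k]["confidence"])
    ys,xs=np.nonzero(m);e=[(xs.min(),ys[xs==xs.min()].mean()),(xs.max(),ys[xs==xs.max()].mean())];print([at_z(V[k],q,.084).round(4).tolist() for q in e])
print("pin scene",fitmask([(V[1],pm[1]["pixels"],None)],PIN(),[.56,0,.1]))
rk=regions_of(V[0],"rack")[0]["pixels"]
for k,t in ((1,"jar"),(1,"tin"),(0,"tin"),(0,"jar")):
    for r in regions_of(V[k],t)[:2]: print(k,t,r["confidence"],at_z(V[k],r["pixel"],.05).round(3))
E
```

```text
quad [[189.0, 151.0], [199.0, 230.0], [119.0, 242.0], [109.0, 161.0]]
1
quad [[162.0, 228.0], [220.0, 288.0], [154.0, 351.0], [95.0, 288.0]]
1
board [0.5367 0.3691] 7.32 5.19
board [0.5383 0.3677] 98.82 13.99
board [0.5393 0.3694] 188.52 37.21
board [0.5379 0.3708] 277.08 19.98
chock [(array([ 0.47283314, -0.37378463, -0.00953878]), np.float64(0.2997658079625293)), (array([ 4.76280436e-01, -3.74237300e-01,  3.19534211e-04]), np.float64(0.7099525959112559))]
pinrect ((264.44580078125, 184.05538940429688), (13.96967601776123, 81.73592376708984), 83.04703521728516) 0.74
[[0.5522, 0.1213, 0.084], [0.5832, -0.1467, 0.084]]
pinrect ((245.7401885986328, 207.2154541015625), (13.196415901184082, 79.91697692871094), 47.60256576538086) 0.69
[[0.5563, 0.1224, 0.084], [0.5815, -0.1384, 0.084]]
pin scene (array([ 0.56786567, -0.00769449,  0.12724355]), np.float64(0.1814814814814815))
1 jar 0.56 [ 0.408 -0.136  0.05 ]
1 jar 0.5 [ 0.692 -0.008  0.05 ]
1 tin 0.81 [0.378 0.146 0.05 ]
0 tin 0.8 [0.381 0.145 0.05 ]
0 tin 0.31 [ 0.682 -0.001  0.05 ]
0 jar 0.45 [ 0.41  -0.133  0.05 ]
0 jar 0.36 [0.696 0.003 0.05 ]
```

```bash
cat > plan.py <<'E'
from h import *
import sys,json
def plan(target,yaw=None,n=None,grip=8.76,start=None):
    """rows (cm, deg) to bring vertical/tilted tool to target pos, turning about tool z by dphi"""
    T=toolT(get_state()) if start is None else start.copy()
    dphi=0
    if yaw is not None:
        a=R.from_matrix(T[:3,:3]).as_euler("xyz",degrees=True)[2]; dphi=-((yaw-a+180)%360-180)
    d=np.array(target)-T[:3,3]
    n=n or int(max(np.ceil(np.linalg.norm(d)/.055),np.ceil(abs(dphi)/10.5),1))
    rows=[]
    P=T[:3,3].copy();M=T[:3,:3]
    for i in range(n):
        goal=T[:3,3]+d*(i+1)/n
        s=np.round(M.T@(goal-P)*100,2);t=round(dphi/n,1)
        rows.append([s.tolist(),t,grip]);P=P+M@s/100;M=M@R.from_euler("z",t,degrees=True).as_matrix()
    print(json.dumps(rows),"end",P.round(4))
    E=T.copy();E[:3,:3]=M;E[:3,3]=P;return E
E
python3 - <<'E'
from plan import *
plan([.49,-.375,.2],-90)
E
```

```text
[[[-4.69, 2.31, 0.33], -9.4, 8.76], [[-5.01, 1.52, 0.33], -9.4, 8.76], [[-5.19, 0.68, 0.34], -9.4, 8.76], [[-5.22, -0.17, 0.33], -9.4, 8.76], [[-5.13, -1.03, 0.33], -9.4, 8.76], [[-4.89, -1.86, 0.33], -9.4, 8.76], [[-4.53, -2.62, 0.33], -9.4, 8.76], [[-4.03, -3.33, 0.33], -9.4, 8.76]] end [ 0.49  -0.375  0.2  ]
```

jog_arm:
  moves:
    - [[-4.7,2.3,0.3],-9.4,8.76]
    - [[-5,1.5,0.3],-9.4,8.76]
    - [[-5.2,0.7,0.3],-9.4,8.76]
    - [[-5.2,-0.2,0.3],-9.4,8.76]
    - [[-5.1,-1,0.3],-9.4,8.76]
    - [[-4.9,-1.9,0.3],-9.4,8.76]
    - [[-4.5,-2.6,0.3],-9.4,8.76]
    - [[-4,-3.3,0.3],-9.4,8.76]
    - [[0,0,0],0,8.76]

```text
time_s: 2.48
tcp_pos: [0.4918, -0.3738, 0.2022]
eef_rot: [-180.0, 0.0, -89.3]
contact_force: [-1.0, -1.0, 1.0]
gripper_width: 0.0876
gripper_force: 0.0
```

```bash
python3 - <<'E'
from fit import *
s=get_state();p=capture("wrist");H=np.array(p["hand_eye"]);T=toolT(s)@H
print(np.round(H,3).tolist(),np.round(s["joints"],2))
cv2.imwrite("pics/w1.png",p["pixels"])
for g in regions_of(p,"chock")[:3]:
    m=g["pixels"];print(g["confidence"],m.sum(),g["pixel"])
    if g is not None and m.sum()>3000: print(fitmask([(p,m,T)],CH,[.475,-.374,0.]))
q=capture("scene");cv2.imwrite("pics/s1.png",cv2.resize(q["pixels"][30:350,180:560],(713,600)))
E
```

```text
[[-0.001, -0.952, -0.306, 0.083], [1.0, -0.001, -0.0, 0.001], [-0.0, -0.306, 0.952, -0.158], [0.0, 0.0, 0.0, 1.0]] [-1.915e+01  1.615e+01 -8.910e+00 -1.000e-02 -6.494e+01  1.981e+01]
0.91 3056 [224.7, 49.9]
(array([0.36183676, 0.14508916, 0.44862826]), np.float64(1.0))
0.82 6212 [463.9, 163.0]
(array([0.36183676, 0.14508916, 0.44862826]), np.float64(1.0))
0.74 4067 [292.0, 182.3]
(array([ 0.47517336, -0.37740119, -0.04448955]), np.float64(0.14138185394639782))
```

View pics/w1.png

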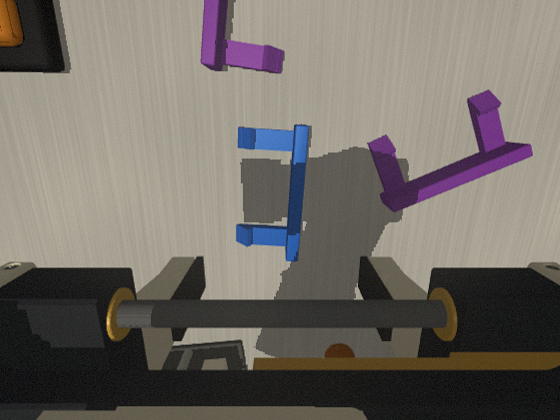

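View pics/s1.png

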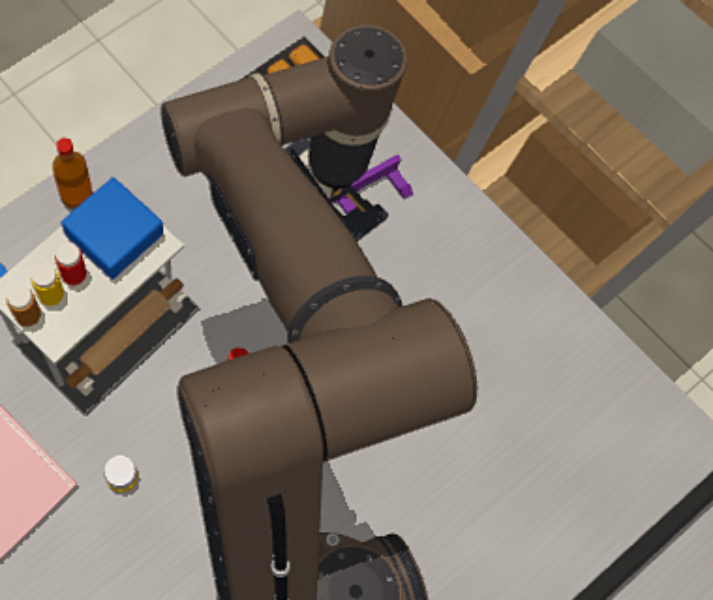

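The wrist view shows the blue chock with its bar at (298,190) and feet to the left, which is world +x. The purple decoys stay clear of it. The gripper body is long along the closing axis.

```bash
python3 - <<'E'
from plan import *
E=plan([.475,-.377,.05],-92.3)
E=plan([.475,-.377,.011],start=E)
E[2,3]=.12
B=np.array([.537,.369]);a=np.radians(7.5)
t=B+(-.075)*np.array([np.cos(a),np.sin(a)]);print(t)
E=plan([.44,.0,.26],start=E,n=8,yaw=-87,grip=0)
E=plan([t[0],t[1],.14],start=E,n=7,yaw=-82.5,grip=0)
E
E
```

```text
[[[0.03, 0.47, 5.09], 0.9, 8.76], [[0.03, 0.48, 5.08], 0.9, 8.76], [[0.04, 0.47, 5.09], 0.9, 8.76]] end [ 0.475 -0.377  0.05 ]
[[[0.0, 0.0, 3.9], 0.0, 8.76]] end [ 0.475 -0.377  0.011]
[0.46264164 0.35921054]
[[[-4.69, 0.64, -1.75], -0.7, 0], [[-4.7, 0.58, -1.75], -0.7, 0], [[-4.7, 0.52, -1.75], -0.7, 0], [[-4.71, 0.46, -1.75], -0.7, 0], [[-4.71, 0.41, -1.75], -0.7, 0], [[-4.72, 0.35, -1.75], -0.7, 0], [[-4.73, 0.29, -1.75], -0.7, 0], [[-4.72, 0.23, -1.75], -0.7, 0]] end [ 0.44 -0.    0.26]
[[[-5.11, -0.61, 1.71], -0.6, 0], [[-5.1, -0.66, 1.72], -0.6, 0], [[-5.09, -0.71, 1.71], -0.6, 0], [[-5.08, -0.77, 1.72], -0.6, 0], [[-5.08, -0.82, 1.71], -0.6, 0], [[-5.07, -0.88, 1.72], -0.6, 0], [[-5.05, -0.92, 1.71], -0.6, 0]] end [0.4626 0.3592 0.14  ]bash: E: command not found
```

jog_arm:
  moves:
    - [[0.3,1.8,5],1.5,8.76]
    - [[0,0,5],1.5,8.76]
    - [[0,0,5],0,8.76]
    - [[0,0,0],0,8.76]

```text
time_s: 3.12
tcp_pos: [0.4679, -0.3789, 0.0494]
eef_rot: [179.6, 0.2, -92.8]
contact_force: [0.2, 0.2, 1.2]
gripper_width: 0.0877
gripper_force: 0.0
```

jog_arm:
  moves:
    - [[0,-0.7,1.9],0,8.76]
    - [[0,0,1.9],0,8.76]
    - [[0,0,0],0,8.76]
    - [[0,0,0],0,0]
    - [[0,0,0],0,0]
    - [[0,0,0],0,0]
    - [[0,0,0],0,0]
    - [[0,0,0],0,0]
  newtons: 30

```text
time_s: 4.12
tcp_pos: [0.4785, -0.3795, 0.0147]
eef_rot: [-180.0, -0.0, -92.7]
contact_force: [1.0, 0.2, 0.1]
gripper_width: 0.0428
gripper_force: 0.0
```

jog_arm:
  moves:
    - [[0,0,0],0,0]
    - [[0,0,0],0,0]
    - [[0,0,0],0,0]
    - [[0,0,0],0,0]
    - [[0,0,0],0,0]
    - [[0,0,-3],0,0]
    - [[0,0,-5],0,0]
    - [[0,0,-5],0,0]

```text
time_s: 5.12
tcp_pos: [0.4784, -0.3793, 0.1454]
eef_rot: [180.0, 0.0, -92.7]
contact_force: [0.6, 0.0, -2.2]
gripper_width: 0.0138
gripper_force: 30.0
```

```bash
python3 - <<'E'
from plan import *
E=plan([.42,-.2,.22],-90,grip=0)
E=plan([.42,.15,.22],start=E,yaw=-85,grip=0)
E=plan([.463,.359,.14],start=E,yaw=-82.3,grip=0)
E
```

```text
[[[-4.41, 1.67, -1.86], -0.7, 0], [[-4.43, 1.61, -1.86], -0.7, 0], [[-4.45, 1.57, -1.87], -0.7, 0], [[-4.46, 1.5, -1.86], -0.7, 0]] end [ 0.42 -0.2   0.22]
[[[-5.0, -0.01, 0.0], -0.7, 0], [[-5.0, -0.07, 0.01], -0.7, 0], [[-5.0, -0.13, -0.0], -0.7, 0], [[-5.0, -0.19, 0.0], -0.7, 0], [[-4.99, -0.26, 0.0], -0.7, 0], [[-4.99, -0.31, 0.01], -0.7, 0], [[-4.99, -0.38, -0.0], -0.7, 0]] end [0.42 0.15 0.22]
[[[-4.09, -1.22, 1.6], -0.5, 0], [[-4.07, -1.26, 1.6], -0.5, 0], [[-4.07, -1.29, 1.6], -0.5, 0], [[-4.05, -1.33, 1.6], -0.5, 0], [[-4.05, -1.37, 1.61], -0.5, 0]] end [0.463 0.359 0.14 ]
```

jog_arm:
  moves:
    - [[-4.4,1.7,-1.9],-0.7,0]
    - [[-4.4,1.6,-1.9],-0.7,0]
    - [[-4.4,1.6,-1.9],-0.7,0]
    - [[-4.5,1.5,-1.9],-0.7,0]
    - [[-5,0,0],-0.7,0]
    - [[-5,-0.1,0],-0.7,0]
    - [[-5,-0.1,0],-0.7,0]
    - [[-5,-0.2,0],-0.7,0]
    - [[-5,-0.3,0],-0.7,0]
    - [[-5,-0.3,0],-0.7,0]
    - [[-5,-0.4,0],-0.7,0]
    - [[0,0,0],0,0]

```text
time_s: 6.62
tcp_pos: [0.42, 0.1527, 0.2203]
eef_rot: [-180.0, 0.0, -84.8]
contact_force: [-0.7, -0.5, -2.4]
gripper_width: 0.0138
gripper_force: 30.0
```

jog_arm:
  moves:
    - [[-4.1,-1.2,1.6],-0.5,0]
    - [[-4.1,-1.3,1.6],-0.5,0]
    - [[-4.1,-1.3,1.6],-0.5,0]
    - [[-4.1,-1.3,1.6],-0.5,0]
    - [[-4.1,-1.4,1],-0.5,0]
    - [[0,0,0],0,0]

```text
time_s: 7.38
tcp_pos: [0.4634, 0.362, 0.1446]
eef_rot: [179.9, -0.1, -82.4]
contact_force: [0.6, -0.3, -2.9]
gripper_width: 0.0136
gripper_force: 30.0
```

```bash
python3 - <<'E'
from fit import *
s=get_state();print(s["tcp_pos"],s["eef_rot"],s["joints"].round(1))
p=capture("wrist");T=toolT(s)@np.array(p["hand_eye"])
cv2.imwrite("pics/w2.png",p["pixels"])
V=[capture("scene")]
q=V[0]
for g in regions_of(q,"board")[:1]: print(quad(g["pixels"]),g["confidence"])
E
```

```text
[0.46337789 0.36195971 0.14462973] [ 1.79918902e+02 -7.53980092e-02 -8.24206302e+01] [ 57.   16.3 -16.9  -0.  -56.9 -49.4]
[[160. 229.]
 [219. 287.]
 [185. 322.]
 [139. 251.]] 0.74
```

View pics/w2.png

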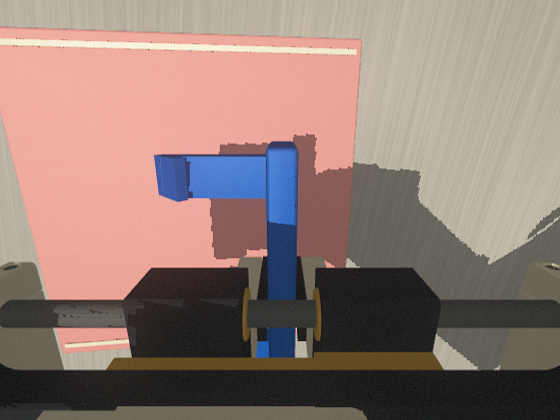

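The held chock is at (282,220), feet to the left, above the board. The board's front-left corner is at (361,40), which I can use to test the slope direction.

```bash
python3 - <<'E'
from fit import *
s=get_state();p=capture("wrist");T=toolT(s)@np.array(p["hand_eye"])
hsv=cv2.cvtColor(p["pixels"],cv2.COLOR_BGR2HSV)
pk=(((hsv[...,0]<12)|(hsv[...,0]>168))&(hsv[...,1]>35)).astype(np.uint8)
for x,y,yaw in((.5367,.3691,7.32),(.5383,.3677,98.8),(.5393,.3694,188.5),(.5379,.3708,277.1)):
    a=np.radians(yaw);out=[]
    for u,v in((-1,-1),(1,-1),(1,1),(-1,1)):
        X=u*.139;Y=v*.14;out.append(proj(p,[x+np.cos(a)*X-np.sin(a)*Y,y+np.sin(a)*X+np.cos(a)*Y,.04+u*.017],T).round().tolist())
    print(yaw,out)
# edge points actually observed: right edge at rows, top edge at cols, left edge at rows
for r in (60,100,140): c=np.nonzero(pk[r])[0];print("row",r,c.min(),c.max())
for c in (20,100,200,300): print("col",c,np.nonzero(pk[:,c])[0].min())
for c in (70,100,120): print("colmax",c,np.nonzero(pk[:356,c])[0].max())
E
```

```text
7.32 [[360.0, 45.0], [-22.0, 33.0], [63.0, 357.0], [340.0, 334.0]]
98.8 [[11.0, 48.0], [64.0, 357.0], [350.0, 351.0], [356.0, 39.0]]
188.5 [[85.0, 336.0], [346.0, 354.0], [364.0, 29.0], [11.0, 48.0]]
277.1 [[339.0, 335.0], [372.0, 39.0], [-24.0, 36.0], [81.0, 334.0]]
row 60 0 358
row 100 0 356
row 140 8 353
col 20 32
col 100 34
col 200 37
col 300 40
colmax 70 353
colmax 100 351
colmax 120 349
```

The low -x (robot-side) edge hypothesis, yaw about 7.5°, matches. Lowering the chock.

jog_arm:
  moves:
    - [[0,0,3.5],0,0]
    - [[0,0,3],0,0]
    - [[0,0,1.8],0,0]
    - [[0,0,0],0,0]
    - [[0,0,0],0,0]

```text
time_s: 8.2
tcp_pos: [0.4638, 0.3605, 0.0649]
eef_rot: [-179.9, 0.1, -82.5]
contact_force: [0.6, 0.6, -1.5]
gripper_width: 0.0141
gripper_force: 30.0
```

jog_arm:
  moves:
    - [[0,0,0.2],0,0]
    - [[0,0,0.3],0,0]
    - [[0,0,0.3],0,0]
    - [[0,0,0.2],0,0]
    - [[0,0,0],0,0]
  newtons: 4

```text
time_s: 8.82
tcp_pos: [0.4631, 0.3603, 0.0534]
eef_rot: [180.0, -0.0, -82.5]
contact_force: [-0.2, -0.0, -1.2]
gripper_width: 0.0144
gripper_force: 4.0
```

jog_arm:
  moves:
    - [[0,0,0.3],0,0]
    - [[0,0,0.2],0,0]
    - [[0,0,0],0,0]
    - [[0,0,0],0,2.5]
    - [[0,0,0],0,4]
    - [[0,0,0],0,4]
    - [[0,0,0],0,5]
    - [[0,0,0],0,5]
    - [[0,0,-2],0,5]
    - [[0,0,-5],0,5]
    - [[0,0,-5],0,8.76]
    - [[0,0,0],0,8.76]

```text
time_s: 10.32
tcp_pos: [0.465, 0.3623, 0.1733]
eef_rot: [-179.6, 0.3, -82.5]
contact_force: [-0.1, -0.4, -0.9]
gripper_width: 0.0648
gripper_force: 0.0
```

```bash
python3 - <<'E'
from fit import *
s=get_state();print(s["tcp_pos"],s["eef_rot"],s["joints"].round(2))
p=capture("wrist");T=toolT(s)@np.array(p["hand_eye"])
g=regions_of(p,"chock")[0];m=g["pixels"];print(g["confidence"],m.sum())
cv2.imwrite("pics/w3.png",p["pixels"])
# tilted chock model: tilt -7deg about y(board), so z rises with x
c7,s7=np.cos(np.radians(7)),np.sin(np.radians(7))
CHT=[[(a*c7-z*s7,b,z*c7+a*s7) for a,b,z in bx] for bx in CH]
print(fitmask([(p,m,T)],CHT,[.463,.36,.13],.031))
E
```

```text
[0.46495937 0.36232909 0.17326293] [-179.64723104    0.3166422   -82.45220025] [ 56.96  14.58 -15.15   0.07 -59.8  -49.45]
0.92 5961
(array([0.46489782, 0.3627237 , 0.14406491]), np.float64(0.16876363026337862))
```

jog_arm:
  moves:
    - [[0,0,-6],0,8.76]
    - [[0,0,-6],0,8.76]
    - [[-2.5,-4.3,0],0,8.76]
    - [[-2.5,-4.3,0],0,8.76]
    - [[-2.5,-4.3,0],0,8.76]
    - [[-2.5,-4.3,0],0,8.76]
    - [[-2.5,-4.3,0],0,8.76]
    - [[-2.5,-4.3,0],0,8.76]
    - [[-2.5,-4.3,0],0,8.76]
    - [[0,0,0],0,8.76]

```text
time_s: 11.68
tcp_pos: [0.7407, 0.5754, 0.2732]
eef_rot: [179.3, -0.5, -82.5]
contact_force: [-0.1, 1.4, -2.8]
gripper_width: 0.0873
gripper_force: 0.0
```

```bash
python3 - <<'E'
from h import *
s=get_state();print(s["joints"].round(2))
E
```

```text
[ 49.6   50.7   59.59  -0.11 -99.7  -42.12]
```

jog_arm:
  moves:
    - [[-2.5,-4.3,0],0,8.76]
    - [[-2.5,-4.3,0],0,8.76]
    - [[0,0,0],0,8.76]

```text
time_s: 12.05
tcp_pos: [0.7815, 0.6063, 0.2628]
eef_rot: [-177.8, 0.9, -82.5]
contact_force: [0.2, -0.5, 0.2]
gripper_width: 0.0876
gripper_force: 0.0
```

```bash
python3 - <<'E'
from h import *
s=get_state();print(s["joints"].round(2))
E
```

```text
[  49.29   57.24   71.43    0.8  -101.97  -41.58]
```

jog_arm:
  moves:
    - [[2.5,4.3,0],0,8.76]
    - [[0,0,0],0,8.76]

```text
time_s: 12.3
tcp_pos: [0.7519, 0.5837, 0.2669]
eef_rot: [-177.9, 0.8, -82.4]
contact_force: [-0.2, 0.2, 1.2]
gripper_width: 0.0876
gripper_force: 0.0
```

```bash
python3 - <<'E'
from h import *
s=get_state();print(s["joints"].round(2))
E
```

```text
[ 49.78  49.37  55.74   0.82 -94.21 -42.16]
```

Pushing past the reach limit tilts the tool, and the tilt persists. I'll fit the arm's kinematics to see which leaning poses are feasible.

```bash
cat > kin.py <<'E'
from h import *
from scipy.optimize import least_squares
# model: base Rz(j1), lateral offset d, Ry(j2) L2 up, Ry(90-j3).. L3, Rx/z(j4) , Ry(-j5), Lt, Rz(j6)
def fk(j,k):
    a,h,L2,L3,e,Lt,d,w=k; j=np.radians(j)
    ry=lambda t:R.from_euler("y",t).as_matrix(); rz=lambda t:R.from_euler("z",t).as_matrix()
    M=rz(j[0]);P=np.array([0,0,h])+M@[a,d,0]
    M=M@ry(j[1]);P=P+M@[0,0,L2]
    M=M@ry(np.pi/2-j[2]);P=P+M@[e,0,L3]
    M=M@rz(j[3])@ry(-j[4]);P=P+M@[w,0,Lt]
    return P,M@rz(j[5])
D=[([-58.38,20.59,.63,-.02,-70.14,-16.5],[.1758,-.6512,.2256]),([-19.15,16.15,-8.91,0,-64.94,19.81],[.4918,-.3738,.2022]),
([57,16.3,-16.9,0,-56.9,-49.4],[.4634,.3620,.1446]),([56.96,14.58,-15.15,.07,-59.8,-49.45],[.465,.3623,.1733]),
([49.6,50.7,59.59,-.11,-99.7,-42.12],[.7407,.5754,.2732]),([49.29,57.24,71.43,.8,-101.97,-41.58],[.7815,.6063,.2628]),([49.78,49.37,55.74,.82,-94.21,-42.16],[.7519,.5837,.2669])]
K=None
def fit(D=D):
    f=lambda k:np.concatenate([fk(j,k)[0]-p for j,p in D]+[1e-3*(np.array(k)-[0,.15,.43,.4,0,.3,-.19,0])*3])
    return least_squares(f,[0,.15,.43,.4,0,.3,-.19,0])
r=fit();K=r.x
LO=np.array([-176.03,-82.01,-58.28,-173.87,-174.79,-173.66]);HI=np.array([176.03,121.73,71.71,95.51,-.11,173.66])
def ik(P,M,j0):
    f=lambda j:np.concatenate([(fk(j,K)[0]-P)*10,R.from_matrix(M.T@fk(j,K)[1]).as_rotvec()])
    s=least_squares(f,np.clip(j0,LO+.5,HI-.5),bounds=(LO,HI));return s.x,np.abs(s.fun[:3]).max()/10,np.degrees(np.abs(s.fun[3:]).max())
def tool(theta,yawdir,flip=1):
    """tool leaning: z points down and along yawdir by theta; closing axis in that vertical plane"""
    t,y=np.radians([theta,yawdir]);u=np.array([np.cos(y),np.sin(y),0]);z=np.sin(t)*u-np.cos(t)*np.array([0,0,1])
    yv=-flip*(np.cos(t)*u+np.sin(t)*np.array([0,0,1]));return np.column_stack([np.cross(yv,z),yv,z])
E
python3 - <<'E'
from kin import *
print(r.x.round(4),[(np.linalg.norm(fk(j,K)[0]-p)*1000).round(1) for j,p in D])
for j,p in D: print(R.from_matrix(fk(j,K)[1]).as_euler("xyz",degrees=True).round(1),end=" ")
print()
for th in (0,20,40,50,55,60):
    M=tool(th,7)
    for nm,g in(("pick",[.566,-.005,.084]),("pre",np.array([.566,-.005,.084])-.12*M[:,2]),("place",[.545,.374,.064])):
        P=np.array(g)+.019*M[:,2] if nm!="pre" else g+.019*M[:,2]
        b=min((ik(P,M,s) for s in([10,16,-10,0,-60,-10],[40,16,-20,0,-60,-40],[10,-20,-40,0,-40,-10])),key=lambda q:q[1]+q[2]/50)
        print(th,nm,b[0].round(0),round(b[1],4),round(b[2],2))
E
```

```text
[-0.0385  0.0942  0.601   0.4649  0.0031  0.2695 -0.1943 -0.039 ] [np.float64(2.7), np.float64(2.5), np.float64(2.8), np.float64(2.0), np.float64(5.0), np.float64(6.6), np.float64(7.2)]
[ 1.800e+02 -1.000e-01  1.381e+02] [180.   0. 141.] [ 1.799e+02 -1.000e-01 -7.360e+01] [-179.7    0.4  -73.6] [179.5  -0.7 -88.3] [-179.1    2.2  -88.9] [-179.2    2.1  -88. ] 
0 pick [ 20.  19. -25.  -0. -46. -77.] 0.0 0.0
0 pre [ 20.  12. -17.   0. -61. -77.] 0.0 0.0
0 place [ 52.  28. -13.   0. -49. -45.] 0.0 0.0
20 pick [ 21.  15. -36. -14. -20. -64.] 0.0 0.0
20 pre [ 23.   2. -33.  -9. -35. -68.] 0.0 0.0
20 place [ 56.  25. -23. -29. -32. -18.] 0.0 0.0
40 pick [  20.   15.  -40. -118.   -9.   38.] 0.0 0.0
40 pre [ 23.  -1. -47. -62. -12. -16.] 0.0 0.0
40 place [ 61.  24. -30. -74. -33.  28.] 0.0 0.0
50 pick [  23.   15.  -44. -145.  -22.   68.] 0.0 0.0
50 pre [  26.   -2.  -51. -117.  -16.   40.] 0.0 0.0
50 place [ 64.  25. -33. -91. -40.  46.] 0.0 0.0
55 pick [  24.   16.  -47. -150.  -30.   74.] 0.0 0.0
55 pre [  29.   -2.  -55. -129.  -24.   55.] 0.0 0.0
55 place [ 66.  25. -35. -97. -45.  53.] 0.0 0.0
60 pick [  26.   17.  -50. -153.  -38.   78.] 0.0 0.0
60 pre [  32.   -1.  -58. -137.  -31.   64.] 0.0006 1.03
60 place [  67.   26.  -36. -101.  -50.   59.] 0.0 0.0
```

jog_arm:
  moves:
    - [[2,2,-6],0,8.76]
    - [[3.5,0,-5],0,8.76]
    - [[4,0,-4.5],0,8.76]
    - [[5.5,0,-2.5],0,8.76]
    - [[5.5,0,0],0,8.76]
    - [[5.5,0,0],0,8.76]
    - [[5.5,0,0],0,8.76]
    - [[5.5,0,0],0,8.76]
    - [[5.5,0,0],0,8.76]
    - [[5.5,0,0],0,8.76]
    - [[5.5,0,0],0,8.76]
    - [[5.5,0,0],0,8.76]

```text
time_s: 13.8
tcp_pos: [0.8067, -0.0054, 0.4365]
eef_rot: [-177.2, 1.1, -82.4]
contact_force: [0.9, -0.2, 0.2]
gripper_width: 0.0873
gripper_force: 0.0
```

```bash
cat > rec.py <<'E'
from h import *
import json
s=get_state();rec=[s["joints"].round(3).tolist(),s["tcp_pos"].round(5).tolist(),s["eef_rot"].round(3).tolist()]
open("rec.jsonl","a").write(json.dumps(rec)+"\n")
z=toolT(s)[:3,2];print(s["time_s"],rec,"tilt",np.degrees(np.arccos(-z[2])).round(1),"dir",np.degrees(np.arctan2(z[1],z[0])).round(1))
E
python3 rec.py
```

```text
13.8 [[12.948, 31.381, 44.412, -0.883, -100.096, -5.598], [0.80667, -0.00543, 0.43655], [-177.161, 1.143, -82.445]] tilt 3.1 dir 29.5
```

jog_arm:
  moves:
    - [[0,-4,0],0,8.76]
    - [[0,-4,0],0,8.76]
    - [[0,-4,0],0,8.76]
    - [[0,-4,0],0,8.76]
    - [[0,0,0],0,8.76]

```text
time_s: 14.42
tcp_pos: [0.9242, 0.0179, 0.4121]
eef_rot: [-174.9, 0.6, -82.4]
contact_force: [-0.7, -0.7, 0.1]
gripper_width: 0.0873
gripper_force: 0.0
```

```bash
python3 rec.py
```

```text
14.425 [[13.052, 47.897, 71.653, -0.076, -108.662, -5.552], [0.92419, 0.01785, 0.41213], [-174.936, 0.562, -82.448]] tilt 5.1 dir 13.9
```

jog_arm:
  moves:
    - [[0,-5,0],0,8.76]
    - [[0,-5,0],0,8.76]
    - [[0,-5,0],0,8.76]
    - [[0,-5,0],0,8.76]
    - [[0,0,0],0,8.76]

```text
time_s: 15.05
tcp_pos: [1.0051, 0.0405, 0.3696]
eef_rot: [-167.6, -0.9, -82.7]
contact_force: [-0.4, -0.3, -1.0]
gripper_width: 0.0876
gripper_force: 0.0
```

```bash
python3 rec.py
```

```text
15.05 [[14.196, 51.615, 71.662, 2.378, -97.819, -6.205], [1.00506, 0.04054, 0.3696], [-167.589, -0.908, -82.684]] tilt 12.4 dir 3.2
```

jog_arm:
  moves:
    - [[0,-6,-2],0,8.76]
    - [[0,-6,-2],0,8.76]
    - [[0,-6,-2],0,8.76]
    - [[0,-6,-2],0,8.76]
    - [[0,-6,-2],0,8.76]
    - [[0,-6,-2],0,8.76]
    - [[0,-6,-2],0,8.76]
    - [[0,-6,-2],0,8.76]

```text
time_s: 16.05
tcp_pos: [1.0858, 0.0831, 0.4972]
eef_rot: [-146.9, -4.2, -84.1]
contact_force: [-0.3, 0.5, -0.3]
gripper_width: 0.088
gripper_force: 0.0
```

```bash
python3 rec.py
```

```text
16.05 [[17.874, 48.332, 71.658, 10.062, -81.503, -9.339], [1.08581, 0.08311, 0.49715], [-146.925, -4.191, -84.063]] tilt 33.3 dir -0.5
```

jog_arm:
  moves:
    - [[-2,-6,-1],0,8.76]
    - [[-2,-6,-1],0,8.76]
    - [[-2,-6,-1],0,8.76]
    - [[-2,-6,-1],0,8.76]
    - [[-2,-6,-1],0,8.76]
    - [[-2,-6,-1],0,8.76]
    - [[0,0,0],0,8.76]

```text
time_s: 16.92
tcp_pos: [1.1086, 0.2145, 0.6084]
eef_rot: [-132.2, -5.1, -84.7]
contact_force: [-0.7, -1.7, 0.7]
gripper_width: 0.0874
gripper_force: 0.0
```

```bash
python3 rec.py; cat > kin2.py <<'E'
from h import *
import json
from scipy.optimize import least_squares
LO=np.array([-176.03,-82.01,-58.28,-173.87,-174.79,-173.66]);HI=np.array([176.03,121.73,71.71,95.51,-.11,173.66])
ry=lambda t:R.from_euler("y",t,degrees=True).as_matrix(); rz=lambda t:R.from_euler("z",t,degrees=True).as_matrix()
def fk(j,k):
    a,h,L2,L3,e,Lt,d,w,s4,dl=k[:10]
    M=rz(j[0]);P=np.array([0,0,h])+M@[a,d,0]
    M=M@ry(j[1]);P=P+M@[0,0,L2]
    M=M@ry(90-j[2]);P=P+M@[e,0,L3]
    M=M@rz(s4*j[3]);P=P+M@[0,dl,0];M=M@ry(-j[4]);P=P+M@[w,0,Lt]
    return P,M@rz(-90-j[5])
def load(): return [json.loads(l) for l in open("rec.jsonl")]
BASE=[([-58.38,20.59,.63,-.02,-70.14,-16.5],[.1758,-.6512,.2256],[180,0,-164.89]),([-19.15,16.15,-8.91,0,-64.94,19.81],[.4918,-.3738,.2022],[180,0,-89.3]),([57,16.3,-16.9,0,-56.9,-49.4],[.4634,.3620,.1446],[179.9,-.1,-82.4]),([56.96,14.58,-15.15,.07,-59.8,-49.45],[.465,.3623,.1733],[-179.65,.32,-82.45]),([49.29,57.24,71.43,.8,-101.97,-41.58],[.7815,.6063,.2628],[-177.8,.9,-82.5])]
def calib():
    D=BASE+load();best=None
    for s4 in(1,-1):
        def f(k):
            k=np.concatenate([k[:8],[s4],k[8:]]);o=[]
            for j,p,e in D:
                P,M=fk(j,k);o+=list(P-p)+list(.3*R.from_matrix(M.T@R.from_euler("xyz",e,degrees=True).as_matrix()).as_rotvec())
            return np.array(o+list(1e-3*k[[0,4,7,9]]))
        r=least_squares(f,[0,.1,.6,.45,0,.3,-.19,0,0])
        if best is None or r.cost<best[0]: best=(r.cost,np.concatenate([r.x[:8],[s4],r.x[8:]]),f(r.x)[:-4].reshape(-1,6))
    return best
E
python3 -c "
from kin2 import *
c=calib();print(c[1].round(4));print((1000*np.linalg.norm(c[2][:,:3],axis=1)).round(1),np.degrees(np.linalg.norm(c[2][:,3:]/.3,axis=1)).round(2))"
```

```text
16.925 [[26.506, 47.108, 71.698, 20.113, -70.721, -17.956], [1.1086, 0.2145, 0.60839], [-132.166, -5.133, -84.742]] tilt 48.0 dir 0.6
[-1.000e-04  1.991e-01  6.014e-01  4.634e-01  2.000e-04  3.780e-01
 -7.000e-04 -4.000e-04 -1.000e+00 -1.911e-01]
[0.1 0.1 0.4 0.1 0.  0.  0.  0.  0.  0. ] [0.1  0.04 0.04 0.01 0.05 0.   0.   0.   0.   0.  ]
```

```bash
cat > sim.py <<'E'
from kin2 import *
K=calib()[1]
def ik(P,M,j0,w=.3):
    f=lambda j:np.concatenate([(fk(j,K)[0]-P),w*R.from_matrix(M.T@fk(j,K)[1]).as_rotvec()])
    s=least_squares(f,np.clip(j0,LO+1e-3,HI-1e-3),bounds=(LO,HI),x_scale=60.);return s.x,1000*np.linalg.norm(s.fun[:3]),np.degrees(np.linalg.norm(s.fun[3:])/w)
def tool(theta,dirn,pindir=97.,cl=1):
    t,y=np.radians([theta,dirn]);z=np.array([np.sin(t)*np.cos(y),np.sin(t)*np.sin(y),-np.cos(t)])
    p=np.array([np.cos(np.radians(pindir)),np.sin(np.radians(pindir)),0]);c=np.cross(z,p);c/=np.linalg.norm(c)
    c=c if c[0]<0 else -c; c*=cl
    return np.column_stack([np.cross(c,z),c,z])
E
python3 - <<'E'
from sim import *
import itertools
starts=[np.array(s,float) for s in itertools.product([-20,20,50],[-20,20],[-50,0],[-150,0,60],[-40,-100],[0])]
for th in(50,55,58):
  for dr in(-10,0,7,15):
    M=tool(th,dr)
    for nm,b in(("pick",0),("pre",-.10)):
        P=np.array([.566,-.005,.084])+(.017+b)*M[:,2]
        sol={}
        for s in starts:
            q=ik(P,M,s)
            if q[1]<1 and q[2]<.5: sol[tuple(q[0].round(-1))]=q[0].round(0).tolist()
        print(th,dr,nm,list(sol.values()))
E
```

```text
50 -10 pick []
50 -10 pre []
50 0 pick [[-23.0, 13.0, -42.0, -125.0, -21.0, 147.0]]
50 0 pre []
50 7 pick [[-19.0, 12.0, -37.0, -108.0, -21.0, 126.0]]
50 7 pre []
50 15 pick [[-17.0, 13.0, -34.0, -95.0, -24.0, 113.0]]
50 15 pre [[-8.0, -3.0, -39.0, -71.0, -19.0, 80.0]]
55 -10 pick []
55 -10 pre [[-29.0, -2.0, -57.0, -140.0, -24.0, 164.0]]
55 0 pick [[-31.0, 18.0, -50.0, -136.0, -38.0, 166.0]]
55 0 pre [[-22.0, -3.0, -47.0, -111.0, -19.0, 129.0]]
55 7 pick [[-29.0, 17.0, -44.0, -121.0, -34.0, 149.0]]
55 7 pre [[-22.0, -2.0, -44.0, -98.0, -24.0, 116.0]]
55 15 pick [[-27.0, 16.0, -39.0, -107.0, -35.0, 133.0]]
55 15 pre [[-26.0, 1.0, -41.0, -89.0, -32.0, 110.0]]
58 -10 pick []
58 -10 pre []
58 0 pick [[-35.0, 22.0, -54.0, -139.0, -47.0, 173.0]]
58 0 pre [[-33.0, 1.0, -53.0, -119.0, -32.0, 146.0]]
58 7 pick [[-34.0, 20.0, -47.0, -125.0, -43.0, 158.0]]
58 7 pre [[-32.0, 2.0, -48.0, -106.0, -34.0, 132.0]]
58 15 pick [[-32.0, 19.0, -41.0, -112.0, -42.0, 143.0]]
58 15 pre [[-34.0, 4.0, -43.0, -95.0, -40.0, 123.0]]
```

```bash
cat >> sim.py <<'E'
def row(j,sh,turn=0,w=.3):
    P,M=fk(j,K);P=P+M@np.array(sh)/100;M=M@rz(turn);q=ik(P,M,j,w)[0];return q
def tilt(j):
    z=fk(j,K)[1][:,2];return np.degrees(np.arccos(-z[2])).round(1),np.degrees(np.arctan2(z[1],z[0])).round(1)
E
python3 - <<'E'
from sim import *
D=load()
for w in(.1,.2,.3,.5,1):
    j=np.array(D[0][0]);out=[]
    for sh,n in(((0,-4,0),4),((0,-5,0),4),((0,-6,-2),8),((-2,-6,-1),6)):
        for _ in range(n): j=row(j,sh,0,w)
        out.append((tilt(j),fk(j,K)[0].round(3).tolist()))
    print(w,out)
E
```

```text
0.1 [((np.float64(12.9), np.float64(2.7)), [0.961, 0.015, 0.445]), ((np.float64(40.1), np.float64(-2.0)), [1.132, 0.041, 0.514]), ((np.float64(93.7), np.float64(-2.4)), [1.16, 0.116, 0.975]), ((np.float64(120.9), np.float64(8.7)), [0.979, 0.287, 1.244])]
0.2 [((np.float64(11.0), np.float64(4.0)), [0.951, 0.015, 0.438]), ((np.float64(33.6), np.float64(-1.5)), [1.103, 0.04, 0.48]), ((np.float64(81.8), np.float64(-2.2)), [1.158, 0.107, 0.889]), ((np.float64(109.9), np.float64(2.1)), [1.028, 0.272, 1.161])]
0.3 [((np.float64(9.0), np.float64(6.0)), [0.941, 0.015, 0.43]), ((np.float64(26.6), np.float64(-0.6)), [1.07, 0.04, 0.442]), ((np.float64(67.7), np.float64(-1.8)), [1.149, 0.098, 0.779]), ((np.float64(93.2), np.float64(0.6)), [1.073, 0.252, 1.029])]
0.5 [((np.float64(6.3), np.float64(10.9)), [0.928, 0.015, 0.42]), ((np.float64(16.2), np.float64(1.8)), [1.021, 0.039, 0.391]), ((np.float64(43.3), np.float64(-0.8)), [1.108, 0.086, 0.581]), ((np.float64(61.9), np.float64(0.5)), [1.112, 0.224, 0.743])]
1 [((np.float64(4.0), np.float64(20.3)), [0.916, 0.015, 0.412]), ((np.float64(7.1), np.float64(9.6)), [0.977, 0.039, 0.348]), ((np.float64(16.4), np.float64(2.9)), [1.028, 0.077, 0.378]), ((np.float64(23.3), np.float64(2.9)), [1.058, 0.201, 0.391])]
```

```bash
python3 - <<'E'
from sim import *
W=.6
j0=np.array(load()[-1][0])
for sh in((-2,-6,-1),(-5,-6,0),(-6,-4,0),(-6,-6,2),(-6,-3,-3),(-6,0,0),(-6,0,4),(-6,6,0),(0,-6,0)):
    j=j0.copy();o=[]
    for k in range(8):
        j=row(j,sh,0,W)
        if k in(2,5,7):o.append((tilt(j),fk(j,K)[0].round(2).tolist()))
    print(sh,o,j.round(0))
E
```

```text
(-2, -6, -1) [((np.float64(55.5), np.float64(1.7)), [1.1, 0.27, 0.68]), ((np.float64(62.8), np.float64(2.9)), [1.08, 0.32, 0.76]), ((np.float64(67.4), np.float64(3.8)), [1.05, 0.35, 0.82])] [ 37.  43.  72.  35. -61. -28.]
(-5, -6, 0) [((np.float64(56.1), np.float64(2.3)), [1.1, 0.35, 0.65]), ((np.float64(64.3), np.float64(4.8)), [1.08, 0.47, 0.7]), ((np.float64(69.5), np.float64(6.8)), [1.05, 0.54, 0.74])] [ 45.  50.  72.  44. -56. -40.]
(-6, -4, 0) [((np.float64(53.9), np.float64(2.1)), [1.09, 0.38, 0.62]), ((np.float64(60.3), np.float64(4.6)), [1.06, 0.53, 0.64]), ((np.float64(64.6), np.float64(6.7)), [1.03, 0.62, 0.66])] [ 49.  54.  72.  45. -59. -44.]
(-6, -6, 2) [((np.float64(56.8), np.float64(2.6)), [1.14, 0.38, 0.61]), ((np.float64(65.8), np.float64(5.7)), [1.13, 0.52, 0.62]), ((np.float64(71.6), np.float64(8.1)), [1.11, 0.6, 0.65])] [ 44.  58.  71.  48. -47. -47.]
(-6, -3, -3) [((np.float64(52.2), np.float64(1.7)), [1.03, 0.38, 0.67]), ((np.float64(57.2), np.float64(3.8)), [0.94, 0.53, 0.73]), ((np.float64(60.8), np.float64(5.8)), [0.87, 0.62, 0.76])] [ 57.  46.  72.  45. -74
[... 195 characters left out ...]
 [ 51.  58.  72.  40. -68. -46.]
(-6, 0, 4) [((np.float64(50.1), np.float64(1.2)), [1.15, 0.38, 0.49]), ((np.float64(53.8), np.float64(3.0)), [1.17, 0.54, 0.38]), ((np.float64(56.8), np.float64(4.9)), [1.17, 0.63, 0.3])] [ 43.  72.  72.  43. -48. -51.]
(-6, 6, 0) [((np.float64(48.0), np.float64(0.6)), [0.97, 0.37, 0.46]), ((np.float64(48.0), np.float64(0.6)), [0.84, 0.53, 0.31]), ((np.float64(48.0), np.float64(0.6)), [0.75, 0.63, 0.21])] [  56.   34.  -16.   80.  -38. -114.]
(0, -6, 0) [((np.float64(55.6), np.float64(1.4)), [1.13, 0.22, 0.67]), ((np.float64(62.9), np.float64(1.9)), [1.13, 0.22, 0.74]), ((np.float64(67.6), np.float64(2.2)), [1.12, 0.22, 0.79])] [ 27.  43.  72.  28. -56. -21.]
```

```bash
cat >> sim.py <<'E'
LIM=np.array([136.94,136.94,172.46,180,180,180])*.7/8
def go(j,target,step=.05,w=.6,v=True,M=None):
    """straight line at const orientation in steps; report worst joint step ratio, max pos err and drift"""
    P0,M0=fk(j,K);n=int(np.ceil(np.linalg.norm(target-P0)/step));mx=0;e=0;r=0
    for i in range(n):
        q,pe,re=ik(P0+(np.array(target)-P0)*(i+1)/n,M0,j,w);mx=max(mx,(abs(q-j)/LIM).max());e=max(e,pe);r=max(r,re);j=q
    if v: print("go",np.round(target,3),n,"speed",mx.round(2),"err mm",e.round(1),"rot",r.round(1),j.round(0).tolist(),tilt(j))
    return j
E
python3 - <<'E'
from sim import *
W=.6
j=np.array(load()[-1][0])
for k in range(6): j=row(j,(-6,-3,-3),0,W)
print(tilt(j),fk(j,K)[0])
np.save("ja.npy",j)
M=fk(j,K)[1]
for y in(-.1,-.25,-.4):
  for x in (.75,.9):
    print(y,x);q=j
    for t in([.85,.3,.65],[x,y,.6],[.62,y,.45],[.46,-.1,.35],[.45,-.02,.20]): q=go(q,t)
    Mq=fk(q,K)[1];
    q=go(q,np.array([.566,-.005,.084])+(.017-.1)*Mq[:,2],.02);q=go(q,np.array([.566,-.005,.084])+.017*Mq[:,2],.02)
E
```

```text
(np.float64(57.2), np.float64(3.8)) [0.94029652 0.53464701 0.72675988]
-0.1 0.75
go [0.85 0.3  0.65] 6 speed 1.83 err mm 0.0 rot 0.0 [40.0, 10.0, 0.0, 50.0, -40.0, -58.0] (np.float64(57.2), np.float64(3.8))
go [ 0.75 -0.1   0.6 ] 9 speed 0.69 err mm 0.0 rot 0.0 [9.0, -5.0, -8.0, 9.0, -30.0, -6.0] (np.float64(57.2), np.float64(3.8))
go [ 0.62 -0.1   0.45] 4 speed 0.63 err mm 0.0 rot 0.0 [8.0, -17.0, -44.0, 31.0, -7.0, -28.0] (np.float64(57.2), np.float64(3.8))
go [ 0.46 -0.1   0.35] 4 speed 0.72 err mm 24.3 rot 1.9 [10.0, -33.0, -58.0, 23.0, -9.0, -21.0] (np.float64(56.3), np.float64(5.9))
go [ 0.45 -0.02  0.2 ] 4 speed 4.36 err mm 42.4 rot 3.5 [-3.0, -16.0, -46.0, -73.0, -8.0, 81.0] (np.float64(57.6), np.float64(6.6))
go [ 0.496 -0.013  0.128] 4 speed 0.74 err mm 33.7 rot 2.6 [6.0, -9.0, -44.0, -73.0, -0.0, 77.0] (np.float64(55.1), np.float64(5.8))
go [ 0.58  -0.003  0.075] 7 speed 3.99 err mm 30.2 rot 2.6 [-30.0, 17.0, -45.0, -123.0, -35.0, 155.0] (np.float64(55.1), np.float64(5.8))
-0.1 0.9
go [0.85 0.3  0.65] 6 speed 1.83 err mm 0.0 rot 0.0 [40.0, 10.0, 0.0, 50.0, -40.0, -58.0] (n
[... 3849 characters left out ...]
 (np.float64(57.2), np.float64(3.8))
go [ 0.62 -0.4   0.45] 7 speed 0.46 err mm 0.0 rot 0.0 [-40.0, 4.0, 3.0, -47.0, -52.0, 66.0] (np.float64(57.2), np.float64(3.8))
go [ 0.46 -0.1   0.35] 8 speed 3.15 err mm 24.3 rot 1.9 [10.0, -33.0, -58.0, 23.0, -9.0, -21.0] (np.float64(56.3), np.float64(5.9))
go [ 0.45 -0.02  0.2 ] 4 speed 4.36 err mm 42.4 rot 3.5 [-3.0, -16.0, -46.0, -73.0, -8.0, 81.0] (np.float64(57.6), np.float64(6.6))
go [ 0.496 -0.013  0.128] 4 speed 0.74 err mm 33.7 rot 2.6 [6.0, -9.0, -44.0, -73.0, -0.0, 77.0] (np.float64(55.1), np.float64(5.8))
go [ 0.58  -0.003  0.075] 7 speed 3.99 err mm 30.2 rot 2.6 [-30.0, 17.0, -45.0, -123.0, -35.0, 155.0] (np.float64(55.1), np.float64(5.8))
```

```bash
python3 - <<'E'
from sim import *
for th,dr in((57,4),(57,9),(57,14),(54,9)):
    M=tool(th,dr)
    seed=ik(np.array([.62,-.35,.45]),M,[-35,0,0,-45,-45,60])[0]
    print(th,dr,seed.round(0))
    for wp in([[.62,-.35,.3],[.55,-.25,.25],[.52,-.13,.22],[.50,-.02,.16]],[[.62,-.35,.3],[.5,-.3,.2],[.48,-.13,.2],[.49,-.02,.15]]):
        j=seed;o=[]
        for t in wp+[np.array([.566,-.005,.084])+(.017-.08)*M[:,2],np.array([.566,-.005,.084])+.017*M[:,2],np.array([.566,-.005,.084])+.017*M[:,2]+[-.005,0,.04]]:
            P0=fk(j,K)[0];n=int(np.ceil(np.linalg.norm(np.array(t)-P0)/.03));e=0;mx=0
            for i in range(n): q,pe,re=ik(P0+(np.array(t)-P0)*(i+1)/n,M,j);e=max(e,pe);mx=max(mx,(abs(q-j)/LIM).max());j=q
            o.append((round(e,1),mx.round(1)))
        print(o,j.round(0))
E
```

```text
57 4 [-34.  -0.  -1. -44. -48.  58.]
[(np.float64(0.0), np.float64(0.3)), (np.float64(0.0), np.float64(0.2)), (np.float64(0.0), np.float64(0.4)), (np.float64(0.0), np.float64(0.6)), (np.float64(0.0), np.float64(1.0)), (np.float64(0.0), np.float64(0.6)), (np.float64(0.0), np.float64(0.6))] [ -27.   10.  -44. -120.  -30.  144.]
[(np.float64(0.0), np.float64(0.3)), (np.float64(0.0), np.float64(0.3)), (np.float64(0.0), np.float64(0.5)), (np.float64(0.0), np.float64(0.5)), (np.float64(0.0), np.float64(0.8)), (np.float64(0.0), np.float64(0.6)), (np.float64(0.0), np.float64(0.6))] [ -27.   10.  -44. -120.  -30.  144.]
57 9 [-38.   2.   2. -48. -55.  62.]
[(np.float64(0.0), np.float64(0.3)), (np.float64(0.0), np.float64(0.2)), (np.float64(0.0), np.float64(0.3)), (np.float64(0.0), np.float64(0.4)), (np.float64(0.0), np.float64(0.8)), (np.float64(0.0), np.float64(0.5)), (np.float64(0.0), np.float64(0.6))] [ -26.   10.  -41. -111.  -31.  134.]
[(np.float64(0.0), np.float64(0.3)), (np.float64(0.0), np.float64(0.3)), (np.float64(0.0), np.float64(0.4)), (np.float64(0.0), np.float64(0.4)), (np.floa
[... 676 characters left out ...]
(0.4)), (np.float64(0.0), np.float64(0.5))] [ -25.   10.  -38. -103.  -33.  126.]
54 9 [-36.   2.   3. -44. -55.  58.]
[(np.float64(0.0), np.float64(0.2)), (np.float64(0.0), np.float64(0.2)), (np.float64(0.0), np.float64(0.4)), (np.float64(0.0), np.float64(0.4)), (np.float64(0.0), np.float64(1.2)), (np.float64(0.0), np.float64(0.6)), (np.float64(0.0), np.float64(0.7))] [ -19.    7.  -37. -103.  -23.  120.]
[(np.float64(0.0), np.float64(0.2)), (np.float64(0.0), np.float64(0.3)), (np.float64(0.0), np.float64(0.5)), (np.float64(0.0), np.float64(0.4)), (np.float64(0.0), np.float64(0.8)), (np.float64(0.0), np.float64(0.6)), (np.float64(0.0), np.float64(0.7))] [ -19.    7.  -37. -103.  -23.  120.]
```

```bash
python3 - <<'E'
from sim import *
import itertools
M=tool(57,9)
seed=ik(np.array([.55,-.1,.25]),M,[-30,5,-30,-80,-35,100])[0]
print(seed.round(0))
res=[]
for start in([.55,-.1,.3],[.65,-.35,.4],[.6,0.2,.4],[.6,-.2,.6]):
    j0=seed;P0=fk(j0,K)[0]
    n=10
    for i in range(n): j0,pe,re=ik(P0+(np.array(start)-P0)*(i+1)/n,M,j0)
    print(start,j0.round(0),pe.round(1))
    for d in itertools.product((-1,0,1),repeat=3):
        if d==(0,0,0): continue
        u=np.array(d)/np.linalg.norm(d);j=j0;lowz=9;ok=True;tr=[]
        for k in range(24):
            P,Mj=fk(j,K);j=ik(P+.05*u,Mj,j,.6)[0];tr.append(tilt(j)[0])
        Mj=fk(j,K)[1];px=np.degrees(np.arcsin(Mj[2,0]))
        res.append((min(tr),start,d,tr[11],tilt(j),fk(j,K)[0].round(2).tolist(),px.round(0),j.round(0).tolist()))
res.sort(key=lambda r:r[0])
for r in res[:14]: print(r)
E
```

```text
[-11.  -9. -33. -58. -20.  67.]
[0.55, -0.1, 0.3] [  7. -16. -43. -20.  -6.  20.] 0.8
[0.65, -0.35, 0.4] [-36.   6.   0. -51. -50.  66.] 0.0
[0.6, 0.2, 0.4] [   2.  -12.  -39. -173.   -0.  174.] 21.7
[0.6, -0.2, 0.6] [-14. -13.  -0. -25. -50.  28.] 0.0
(np.float64(30.4), [0.6, 0.2, 0.4], (-1, 0, -1), np.float64(53.3), (np.float64(30.4), np.float64(28.0)), [0.23, 0.16, -0.02], np.float64(-8.0), [28.0, 1.0, -58.0, -102.0, -0.0, 87.0])
(np.float64(31.4), [0.55, -0.1, 0.3], (-1, 1, -1), np.float64(48.5), (np.float64(31.4), np.float64(50.5)), [0.13, 0.4, 0.02], np.float64(-16.0), [46.0, 4.0, -58.0, -152.0, -4.0, 124.0])
(np.float64(36.1), [0.6, -0.2, 0.6], (0, 1, -1), np.float64(43.8), (np.float64(36.1), np.float64(3.3)), [0.55, 0.65, -0.04], np.float64(2.0), [61.0, 41.0, -31.0, 96.0, -30.0, -145.0])
(np.float64(36.6), [0.55, -0.1, 0.3], (-1, -1, -1), np.float64(45.6), (np.float64(36.6), np.float64(-28.7)), [-0.03, -0.44, -0.11], np.float64(14.0), [-113.0, 35.0, -29.0, -64.0, -41.0, 164.0])
(np.float64(41.6), [0.6, -0.2, 0.6], (-1, 1, -1), np.float64(46.1), (np.float64(41.6), np.float64(1
[... 1078 characters left out ...]
.float64(51.2), (np.float64(50.4), np.float64(11.8)), [-0.33, -0.12, -0.4], np.float64(-5.0), [-147.0, 80.0, -0.0, -19.0, -60.0, 170.0])
(np.float64(50.9), [0.65, -0.35, 0.4], (-1, 1, -1), np.float64(55.4), (np.float64(50.9), np.float64(25.7)), [-0.05, 0.1, -0.09], np.float64(-12.0), [-140.0, 53.0, -56.0, -20.0, -33.0, 173.0])
(np.float64(51.6), [0.65, -0.35, 0.4], (-1, 1, 0), np.float64(54.5), (np.float64(51.6), np.float64(20.5)), [0.18, 0.39, 0.44], np.float64(-6.0), [136.0, -20.0, -47.0, 45.0, -91.0, -135.0])
(np.float64(52.2), [0.55, -0.1, 0.3], (1, 0, -1), np.float64(55.9), (np.float64(52.2), np.float64(4.8)), [1.28, -0.07, -0.46], np.float64(1.0), [5.0, 109.0, 72.0, 21.0, -0.0, -20.0])
```

```bash
cat > rt.py <<'E'
from sim import *
def sweep(j,waz,r,z,step=8,v=True):
    """circular sweep at const orientation from current azimuth to waz"""
    P,M=fk(j,K);a0=np.degrees(np.arctan2(P[1],P[0]));r0=np.hypot(P[0],P[1]);n=int(max(2,abs(waz-a0)/step));e=mx=rr=0
    for i in range(n):
        s=(i+1)/n;a=np.radians(a0+(waz-a0)*s);q,pe,re=ik(np.array([(r0+(r-r0)*s)*np.cos(a),(r0+(r-r0)*s)*np.sin(a),P[2]+(z-P[2])*s]),M,j,.6)
        mx=max(mx,(abs(q-j)/LIM).max());e=max(e,pe);rr=max(rr,re);j=q
    if v: print("sweep",waz,n,"speed",mx.round(2),"err",e.round(1),rr.round(1),j.round(0).tolist(),tilt(j))
    return j
E
python3 - <<'E'
from rt import *
M=tool(57,9)
j=ik(np.array([.55,-.1,.25]),M,[-30,5,-30,-80,-35,100])[0]
for name,az in(("-y",-173),("-y",-150),("+y",160)):
    print(name)
    q=go(j,np.array([.60,-.3,.45]),.04)
    if az>0: q=go(q,np.array([.7,-.05,.55]),.04)
    for r,z in((.5,.5),(.6,.5),(.5,.6)):
        k=sweep(q,az,r,z)
        u=np.array([np.cos(np.radians(az)),np.sin(np.radians(az)),.15])
        for i in range(24):
            P,Mk=fk(k,K);k=ik(P+.06*u/np.linalg.norm(u),Mk,k,.6)[0]
            if i%6==5: print(i,tilt(k),fk(k,K)[0].round(2).tolist(),k.round(0).tolist(),"pin incl",np.degrees(np.arcsin(fk(k,K)[1][2,0])).round(1))
E
```

```text
-y
go [ 0.6  -0.3   0.45] 8 speed 0.29 err mm 0.0 rot 0.0 [-34.0, -3.0, -3.0, -47.0, -51.0, 59.0] (np.float64(57.0), np.float64(9.0))
sweep -173 18 speed 1.14 err 0.0 0.0 [-160.0, 33.0, 42.0, -22.0, -154.0, 153.0] (np.float64(57.0), np.float64(9.0))
5 (np.float64(53.6), np.float64(13.4)) [-0.65, -0.06, 0.43] [-161.0, 53.0, 72.0, -14.0, -161.0, 160.0] pin incl -2.9
11 (np.float64(48.2), np.float64(20.4)) [-0.71, -0.04, 0.36] [-161.0, 59.0, 72.0, 2.0, -150.0, 174.0] pin incl -6.2
17 (np.float64(40.6), np.float64(26.8)) [-0.77, -0.06, 0.29] [-159.0, 62.0, 72.0, 6.0, -140.0, 174.0] pin incl -10.2
23 (np.float64(31.5), np.float64(38.7)) [-0.84, -0.06, 0.24] [-159.0, 64.0, 72.0, 11.0, -128.0, 174.0] pin incl -14.3
sweep -173 18 speed 1.13 err 8.2 0.1 [-163.0, 46.0, 72.0, -41.0, -170.0, 134.0] (np.float64(57.0), np.float64(9.0))
5 (np.float64(52.3), np.float64(15.0)) [-0.67, -0.05, 0.4] [-161.0, 56.0, 72.0, -8.0, -158.0, 165.0] pin incl -3.6
11 (np.float64(46.1), np.float64(21.7)) [-0.73, -0.05, 0.33] [-160.0, 61.0, 72.0, 3.0, -147.0, 174.0] pin incl -7.2
17 (np.float64(37.8), np.float64(29
[... 3966 characters left out ...]
17.1
23 (np.float64(57.3), np.float64(61.7)) [-0.87, 0.52, 0.32] [173.0, 73.0, 72.0, 55.0, -107.0, -133.0] pin incl -25.2
sweep 160 20 speed 2.08 err 91.1 4.1 [176.0, 35.0, 44.0, 16.0, -155.0, -160.0] (np.float64(56.8), np.float64(4.1))
5 (np.float64(58.5), np.float64(12.2)) [-0.6, 0.33, 0.54] [173.0, 59.0, 72.0, 41.0, -154.0, -134.0] pin incl -2.3
11 (np.float64(59.7), np.float64(24.1)) [-0.66, 0.39, 0.46] [173.0, 65.0, 72.0, 48.0, -142.0, -131.0] pin incl -7.6
17 (np.float64(60.7), np.float64(38.3)) [-0.73, 0.45, 0.41] [173.0, 69.0, 72.0, 54.0, -129.0, -129.0] pin incl -13.8
23 (np.float64(62.5), np.float64(54.0)) [-0.82, 0.51, 0.37] [172.0, 72.0, 71.0, 59.0, -114.0, -128.0] pin incl -20.6
```

jog_arm:
  moves:
    - [[-6,-3,-3],0,8.76]
    - [[-6,-3,-3],0,8.76]
    - [[-6,-3,-3],0,8.76]
    - [[-6,-3,-3],0,8.76]
    - [[-6,-3,-3],0,8.76]
    - [[0,0,0],0,8.76]

```text
time_s: 17.68
tcp_pos: [0.9939, 0.4517, 0.6954]
eef_rot: [-126.2, -4.7, -84.1]
contact_force: [0.6, -0.5, -0.3]
gripper_width: 0.0877
gripper_force: 0.0
```

```bash
python3 rec.py; cat >> sim.py <<'E'
def rows(wps,step=.05,grip=8.76,turn=0,j=None):
    """print shift rows in tool cm for straight legs from the measured pose, turn total spread over all"""
    if j is None: j=get_state()["joints"]
    P,M=fk(j,K);legs=[];p=P
    for t in wps:
        t=np.array(t,float);n=int(np.ceil(np.linalg.norm(t-p)/step));legs+=[p+(t-p)*(i+1)/n for i in range(n)];p=t
    n=len(legs);out=[];mx=0;e=0
    for g in legs:
        s=np.round(M.T@(g-P)*100,1);tt=round(turn/n,1);out.append([s.tolist(),tt,grip]);P=P+M@s/100;M=M@rz(tt)
        q,pe,re=ik(P,M,j,.6);mx=max(mx,(abs(q-j)/LIM).max());e=max(e,pe);j=q
    print(json.dumps(out));print("n",n,"speed",mx.round(2),"err",e.round(1),"end",P.round(3),tilt(j),j.round(0).tolist());return j
E
python3 - <<'E'
from sim import *
j=get_state()["joints"]
j=rows([[.8,.25,.65],[.8,-.2,.6],[.65,-.35,.45]],.055)
E
```

```text
17.675 [[43.739, 45.704, 71.67, 33.832, -73.219, -32.413], [0.99393, 0.4517, 0.69541], [-126.2, -4.721, -84.066]] tilt 53.9 dir 2.5
[[[2.9, 2.9, -2.3], 0.0, 8.76], [[3.0, 2.9, -2.3], 0.0, 8.76], [[2.9, 2.9, -2.2], 0.0, 8.76], [[2.9, 3.0, -2.3], 0.0, 8.76], [[3.0, 2.9, -2.3], 0.0, 8.76], [[2.9, 2.9, -2.3], 0.0, 8.76], [[4.9, 1.1, 0.2], 0.0, 8.76], [[4.9, 1.0, 0.1], 0.0, 8.76], [[5.0, 1.1, 0.2], 0.0, 8.76], [[4.9, 1.1, 0.1], 0.0, 8.76], [[4.9, 1.1, 0.2], 0.0, 8.76], [[4.9, 1.1, 0.1], 0.0, 8.76], [[4.9, 1.1, 0.2], 0.0, 8.76], [[4.9, 1.0, 0.1], 0.0, 8.76], [[4.9, 1.1, 0.2], 0.0, 8.76], [[2.4, 4.6, -0.8], 0.0, 8.76], [[2.5, 4.5, -0.8], 0.0, 8.76], [[2.4, 4.5, -0.7], 0.0, 8.76], [[2.4, 4.6, -0.8], 0.0, 8.76], [[2.4, 4.5, -0.7], 0.0, 8.76]]
n 20 speed 1.83 err 0.0 end [ 0.65 -0.35  0.45] (np.float64(53.9), np.float64(2.5)) [-28.0, 2.0, -0.0, -36.0, -45.0, 53.0]
```

jog_arm:
  moves:
    - [[-6,-6,0],0,8.76]
    - [[-4,-4,0],0,8.76]
    - [[1.5,1.5,-1.2],0,8.76]
    - [[2,2,-1.5],0,8.76]
    - [[3,3,-2.3],0,8.76]
    - [[3,3,-2.3],0,8.76]
    - [[3,3,-2.3],0,8.76]
    - [[3,3,-2.3],0,8.76]
    - [[3,3,-2.3],0,8.76]
    - [[0,0,0],0,8.76]

```text
time_s: 18.92
tcp_pos: [0.7967, 0.2987, 0.6445]
eef_rot: [-122.0, -4.2, -83.6]
contact_force: [0.8, 0.4, 0.4]
gripper_width: 0.0873
gripper_force: 0.0
```

```bash
python3 rec.py;python3 - <<'E'
from sim import *
j=rows([[.8,-.2,.6],[.65,-.35,.42]],.055)
E
```

```text
18.925 [[41.588, 5.045, -8.393, 55.514, -39.172, -65.845], [0.79674, 0.29872, 0.64448], [-121.966, -4.155, -83.636]] tilt 58.1 dir 3.8
[[[4.9, 1.0, -0.0], 0.0, 8.76], [[4.9, 0.9, -0.0], 0.0, 8.76], [[4.9, 1.0, -0.0], 0.0, 8.76], [[5.0, 0.9, -0.1], 0.0, 8.76], [[4.9, 1.0, 0.0], 0.0, 8.76], [[4.9, 0.9, 0.0], 0.0, 8.76], [[4.9, 1.0, -0.0], 0.0, 8.76], [[4.9, 1.0, -0.0], 0.0, 8.76], [[4.9, 0.9, -0.0], 0.0, 8.76], [[4.9, 1.0, -0.1], 0.0, 8.76], [[2.0, 4.1, -0.6], 0.0, 8.76], [[2.0, 4.1, -0.7], 0.0, 8.76], [[2.0, 4.2, -0.7], 0.0, 8.76], [[2.0, 4.1, -0.7], 0.0, 8.76], [[2.0, 4.1, -0.6], 0.0, 8.76], [[2.0, 4.2, -0.7], 0.0, 8.76]]
n 16 speed 0.77 err 0.0 end [ 0.65 -0.35  0.42] (np.float64(58.1), np.float64(3.8)) [-33.0, 3.0, -2.0, -48.0, -44.0, 65.0]
```

jog_arm:
  moves:
    - [[4.9,1,0],0,8.76]
    - [[4.9,1,0],0,8.76]
    - [[4.9,1,0],0,8.76]
    - [[4.9,1,0],0,8.76]
    - [[4.9,1,0],0,8.76]
    - [[4.9,1,0],0,8.76]
    - [[4.9,1,0],0,8.76]
    - [[4.9,1,0],0,8.76]
    - [[4.9,1,0],0,8.76]
    - [[4.9,1,0],0,8.76]

```text
time_s: 20.18
tcp_pos: [0.8027, -0.197, 0.5952]
eef_rot: [-122.0, -4.2, -83.5]
contact_force: [0.6, -0.6, -0.9]
gripper_width: 0.0875
gripper_force: 0.0
```

jog_arm:
  moves:
    - [[2,4.1,-0.6],0,8.76]
    - [[2,4.1,-0.7],0,8.76]
    - [[2,4.1,-0.7],0,8.76]
    - [[2,4.1,-0.7],0,8.76]
    - [[2,4.1,-0.6],0,8.76]
    - [[2,4.1,-0.7],0,8.76]
    - [[0,0,0],0,8.76]

```text
time_s: 21.05
tcp_pos: [0.6521, -0.35, 0.4135]
eef_rot: [-122.2, -4.0, -83.8]
contact_force: [0.2, -0.9, 0.0]
gripper_width: 0.0877
gripper_force: 0.0
```

```bash
python3 rec.py;python3 - <<'E'
from sim import *
from fit import fitmask
# refine pin from all views, arm now off to the side
V=[capture(c) for c in("scene","top")]
t=np.linspace(0,6.2,24)
PIN=[[(a,b,.084+c) for b in(-h,h) for a,c in zip(r*np.cos(t),r*np.sin(t))] for h,r in((.09,.022),(.135,.011))]
vs=[]
for p in V:
    g=regions_of(p,"pin")
    for q in g[:2]:
        X=at_z(p,q["pixel"],.084);print(q["confidence"],X.round(3),q["pixels"].sum())
    q=[q for q in g if abs(at_z(p,q["pixel"],.084)[1])<.1][:1]
    if q: vs.append((p,q[0]["pixels"],None))
print(fitmask(vs[:1],PIN,[.566,-.005,.12]))
# rack shelf corners in top/scene
for p in V:
    for q in regions_of(p,"rack")[:1]:
        m=q["pixels"];print(q["confidence"],cv2.minAreaRect(np.argwhere(m)[:,::-1].astype(np.float32)))
cv2.imwrite("pics/s2.png",cv2.resize(V[0]["pixels"][150:290,180:380],(800,560),interpolation=2))
cv2.imwrite("pics/t2.png",cv2.resize(V[1]["pixels"][110:220,190:330],(800,600),interpolation=2))
j=rows([[.60,-.3,.28],[.52,-.2,.24],[.48,-.02,.17]],.05)
E
```

```text
21.05 [[-32.988, 3.118, -2.371, -47.456, -43.351, 64.743], [0.65211, -0.34997, 0.41354], [-122.202, -4.034, -83.789]] tilt 57.9 dir 3.7
0.82 [0.563 0.    0.084] 910
0.61 [0.569 0.002 0.084] 829
(array([ 0.56811924, -0.00848557,  0.13259292]), np.float64(0.08021978021978023))
0.94 ((232.6068572998047, 186.61505126953125), (85.05638885498047, 101.49189758300781), 47.121097564697266)
0.56 ((259.9499816894531, 159.64999389648438), (82.73149108886719, 98.71211242675781), 81.8698959350586)
[[[-1.6, 3.5, 0.7], 0.0, 8.76], [[-1.5, 3.5, 0.8], 0.0, 8.76], [[-1.6, 3.4, 0.7], 0.0, 8.76], [[-1.5, 3.5, 0.8], 0.0, 8.76], [[-3.7, 2.1, -1.4], 0.0, 8.76], [[-3.7, 2.1, -1.4], 0.0, 8.76], [[-3.7, 2.1, -1.3], 0.0, 8.76], [[-4.7, 1.5, 0.3], 0.0, 8.76], [[-4.7, 1.4, 0.3], 0.0, 8.76], [[-4.7, 1.5, 0.4], 0.0, 8.76], [[-4.7, 1.4, 0.3], 0.0, 8.76]]
n 11 speed 0.63 err 0.0 end [ 0.48 -0.02  0.17] (np.float64(58.1), np.float64(3.9)) [-18.0, -10.0, -45.0, -93.0, -18.0, 110.0]
```

View pics/s2.png

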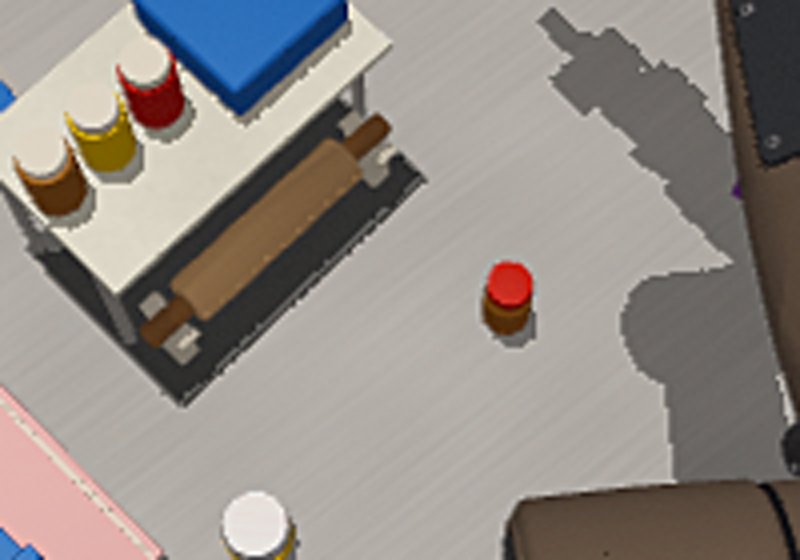

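```bash
python3 - <<'E'
from sim import *
M=toolT(get_state())[:3,:3]
z=M[:,2];p=np.array([np.cos(np.radians(97.6)),np.sin(np.radians(97.6)),0]);c=np.cross(z,p);c/=np.linalg.norm(c)
if c@M[:,1]<0:c=-c
print("turn",np.degrees(np.arctan2(-c@M[:,0],c@M[:,1])), "pin incl vs toolx",np.degrees(np.arcsin(p@z)))
E
```

```text
turn 3.0231630821322897 pin incl vs toolx -3.1779140981938494
```

jog_arm:
  moves:
    - [[-1.6,3.5,0.8],0,8.76]
    - [[-1.6,3.5,0.7],0,8.76]
    - [[-1.6,3.5,0.7],0,8.76]
    - [[-1.5,3.5,0.8],0,8.76]
    - [[-3.7,2.1,-1.4],0,8.76]
    - [[-3.7,2.1,-1.4],0,8.76]
    - [[-3.7,2.1,-1.3],0,8.76]
    - [[-4.7,1.4,0.3],0,8.76]
    - [[-4.7,1.4,0.3],0,8.76]
    - [[-4.7,1.4,0.4],0,8.76]
    - [[-4.7,1.2,0.3],0,8.76]
    - [[0,0,0],0,8.76]

```text
time_s: 22.85
tcp_pos: [0.4799, -0.0163, 0.1717]
eef_rot: [-122.0, -4.1, -83.4]
contact_force: [0.4, -1.3, -0.0]
gripper_width: 0.0874
gripper_force: 0.0
```

```bash
python3 rec.py;python3 - <<'E'
from sim import *
from fit import fitmask
s=get_state();p=capture("wrist");T=toolT(s)@np.array(p["hand_eye"]);cv2.imwrite("pics/w4.png",p["pixels"])
t=np.linspace(0,6.2,24)
PIN=[[(a,b,.084+c) for b in(-h,h) for a,c in zip(r*np.cos(t),r*np.sin(t))] for h,r in((.09,.022),(.135,.011))]
for g in regions_of(p,"pin")[:2]: print(g["confidence"],g["pixels"].sum(),g["pixel"],fitmask([(p,g["pixels"],T)],PIN,[.568,-.0085,.13]))
E
```

```text
22.85 [[-15.682, -10.805, -44.808, -91.711, -16.648, 107.39], [0.47985, -0.01633, 0.17167], [-122.011, -4.137, -83.383]] tilt 58.1 dir 4.0
0.76 10461 [313.0, 186.8] (array([ 0.56731456, -0.01173425,  0.11160274]), np.float64(0.12264601854507218))
```

View pics/w4.png

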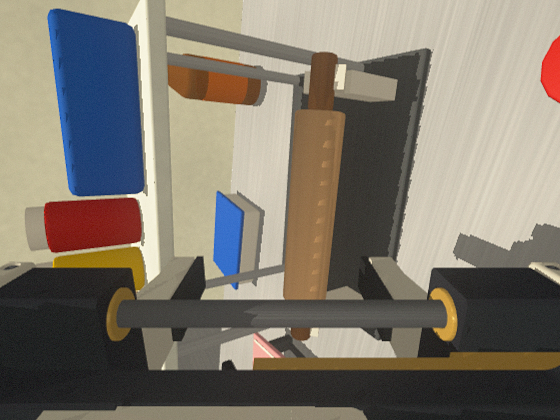

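The wrist view shows the shelf's front edge at column ~155 and the pin along column ~315. The free gap lies between the fingers.

```bash
python3 - <<'E'
from sim import *
s=get_state();T=toolT(s);M=T[:3,:3];pin=np.array([.5675,-.010,.084])
print("v",(M.T@(pin-T[:3,3])*100).round(2))
# shelf edge in tool coords (rack yaw 7)
e=pin+[0,0,.126];print("edge now",(M.T@(e-T[:3,3])*1000).round(0))
P=pin+.013*M[:,2];print("edge at grasp",(M.T@(e-P)*1000).round(0))
pre=pin-.06*M[:,2]
rows([pre,P],.03,turn=2.5)
E
```

```text
v [-0.54  2.95 12.04]
edge now [  4. -77.  54.]
edge at grasp [   9. -107.  -79.]
[[[-0.2, 1.0, 2.0], 0.4, 8.76], [[-0.2, 1.0, 2.0], 0.4, 8.76], [[-0.1, 1.0, 2.0], 0.4, 8.76], [[-0.0, -0.0, 2.5], 0.4, 8.76], [[-0.0, -0.0, 2.4], 0.4, 8.76], [[-0.0, -0.0, 2.4], 0.4, 8.76]]
n 6 speed 1.03 err 0.0 end [ 0.578 -0.009  0.077] (np.float64(58.2), np.float64(3.9)) [-35.0, 20.0, -50.0, -130.0, -44.0, 165.0]
```

jog_arm:
  moves:
    - [[-0.2,1,1.5],0.4,8.76]
    - [[-0.2,1,1.5],0.4,8.76]
    - [[-0.1,1,1.5],0.4,8.76]
    - [[0,0,1.5],0.4,8.76]
    - [[0,0,0],0,8.76]

```text
time_s: 23.58
tcp_pos: [0.516, -0.0156, 0.1137]
eef_rot: [-122.1, -2.8, -84.5]
contact_force: [-1.4, 0.8, 0.5]
gripper_width: 0.0876
gripper_force: 0.0
```

```bash
python3 rec.py;python3 - <<'E'
from sim import *
s=get_state();T=toolT(s);M=T[:3,:3];pin=np.array([.5675,-.010,.084])
print("v",(M.T@(pin-T[:3,3])*100).round(2))
rows([pin+.013*M[:,2]],.015,turn=1)
E
```

```text
23.575 [[-35.316, 6.741, -49.897, -115.766, -36.426, 147.51], [0.516, -0.01564, 0.11366], [-122.052, -2.753, -84.497]] tilt 58.0 dir 3.8
v [-0.21 -0.24  5.96]
[[[-0.0, -0.0, 1.5], 0.2, 8.76], [[-0.1, -0.1, 1.4], 0.2, 8.76], [[-0.0, -0.0, 1.5], 0.2, 8.76], [[-0.1, -0.1, 1.4], 0.2, 8.76], [[-0.0, -0.0, 1.5], 0.2, 8.76]]
n 5 speed 0.29 err 0.0 end [ 0.579 -0.009  0.077] (np.float64(58.0), np.float64(3.8)) [-35.0, 20.0, -50.0, -130.0, -43.0, 164.0]
```

jog_arm:
  moves:
    - [[0,-0.1,1.5],0.3,8.76]
    - [[-0.1,-0.1,1.5],0.3,8.76]
    - [[0,0,1.5],0.2,8.76]
    - [[-0.1,0,1.4],0.2,8.76]
    - [[0,0,1.3],0,8.76]
    - [[0,0,0],0,8.76]

```text
time_s: 24.32
tcp_pos: [0.5777, -0.0079, 0.0783]
eef_rot: [-121.9, -2.0, -84.9]
contact_force: [-0.2, 0.1, -0.2]
gripper_width: 0.0876
gripper_force: 0.0
```

```bash
python3 rec.py;python3 - <<'E'
from sim import *
s=get_state();T=toolT(s);M=T[:3,:3];pin=np.array([.5675,-.010,.084])
print("v",(M.T@(pin-T[:3,3])*100).round(2),s["contact_force"])
E
```

```text
24.325 [[-34.713, 19.992, -49.634, -129.588, -43.422, 163.914], [0.57767, -0.00788, 0.07835], [-121.917, -1.983, -84.875]] tilt 58.1 dir 3.9
v [ 0.14  0.07 -1.17] [-0.1680046   0.05932541 -0.15724545]
```

jog_arm:
  moves:
    - [[0,0,0],0,2]
    - [[0,0,0],0,2]
    - [[0,0,0],0,2]
    - [[0,0,0],0,2]
    - [[0,0,0],0,2]
    - [[0,0,0],0,2]
    - [[0,0,0],0,2]
    - [[0,0,0],0,2]
  newtons: 40

```text
time_s: 25.32
tcp_pos: [0.5772, -0.0082, 0.0781]
eef_rot: [-122.0, -2.0, -85.0]
contact_force: [-1.7, -1.6, 1.1]
gripper_width: 0.0435
gripper_force: 40.0
```

```bash
python3 rec.py;python3 - <<'E'
from sim import *
s=get_state();print(s["contact_force"],s["gripper_width"],s["gripper_force"])
T=toolT(s);M=T[:3,:3];P=T[:3,3];u=np.array([np.cos(np.radians(7)),np.sin(np.radians(7)),0])
a=P+[0,0,.03];b=a-.06*u+[0,0,.005];c=np.array([.46,-.06,.2])
rows([a,b],.02,grip=2);rows([a,b,c,[.47,-.25,.27],[.5,-.3,.4]],.04,grip=2)
E
```

```text
25.325 [[-34.782, 20.024, -49.734, -129.706, -43.463, 164.051], [0.57725, -0.00816, 0.07805], [-121.955, -1.978, -84.97]] tilt 58.1 dir 3.8
[-1.71760077 -1.5820656   1.08318547] 0.04347263273113483 39.9879652261734
[[[0.1, -1.3, -0.8], 0.0, 2], [[0.0, -1.2, -0.8], 0.0, 2], [[0.1, 0.6, -1.3], 0.0, 2], [[0.0, 0.7, -1.4], 0.0, 2], [[0.1, 0.7, -1.3], 0.0, 2], [[0.0, 0.7, -1.3], 0.0, 2]]
n 6 speed 0.41 err 0.0 end [ 0.518 -0.015  0.113] (np.float64(58.1), np.float64(3.8)) [-35.0, 7.0, -50.0, -116.0, -37.0, 147.0]
[[[0.1, -2.5, -1.6], 0.0, 2], [[0.1, 1.3, -2.7], 0.0, 2], [[0.1, 1.4, -2.6], 0.0, 2], [[1.4, -1.3, -3.3], 0.0, 2], [[1.4, -1.4, -3.2], 0.0, 2], [[1.5, -1.3, -3.3], 0.0, 2], [[3.2, -0.8, -0.6], 0.0, 2], [[3.2, -0.9, -0.7], 0.0, 2], [[3.2, -0.8, -0.6], 0.0, 2], [[3.2, -0.8, -0.7], 0.0, 2], [[3.2, -0.9, -0.6], 0.0, 2], [[3.2, -0.8, -0.7], 0.0, 2], [[1.4, -3.1, -1.1], 0.0, 2], [[1.4, -3.0, -1.2], 0.0, 2], [[1.5, -3.1, -1.2], 0.0, 2], [[1.4, -3.0, -1.1], 0.0, 2]]
n 16 speed 4.58 err 53.9 end [ 0.5 -0.3  0.4] (np.float64(58.1), np.float64(3.8)) [-42.0, -9.0, -15.0, -52.0, -51.0, 70.0]
```

jog_arm:
  moves:
    - [[0,-0.2,-0.7],0,2]
    - [[0,-0.2,-0.7],0,2]
    - [[0,-0.2,-0.7],0,2]
    - [[0,-0.2,-0.7],0,2]
    - [[0,0,0],0,2]

```text
time_s: 25.95
tcp_pos: [0.5573, -0.0088, 0.1005]
eef_rot: [-121.9, -2.1, -84.9]
contact_force: [0.8, -0.2, -4.5]
gripper_width: 0.0432
gripper_force: 40.0
```

```bash
python3 rec.py;python3 - <<'E'
from sim import *
s=get_state();print(s["contact_force"],s["gripper_width"],s["gripper_force"])
T=toolT(s);M=T[:3,:3];P=T[:3,3]
a=P-.07*M[:,2]
rows([a,[.48,-.03,.172],[.50,-.2,.24],[.58,-.3,.30],[.62,-.35,.42]],.04,grip=2)
E
```

```text
25.95 [[-33.812, 13.23, -48.903, -123.886, -38.617, 155.254], [0.55733, -0.00883, 0.10053], [-121.899, -2.076, -84.922]] tilt 58.1 dir 3.8
[ 0.84382012 -0.17831838 -4.48557572] 0.04322824104923562 39.97246742248535
[[[0.0, 0.0, -3.5], 0.0, 2], [[0.0, 0.0, -3.5], 0.0, 2], [[0.8, -0.9, -1.7], 0.0, 2], [[0.9, -0.9, -1.7], 0.0, 2], [[3.5, -1.1, -0.6], 0.0, 2], [[3.4, -1.1, -0.6], 0.0, 2], [[3.5, -1.1, -0.6], 0.0, 2], [[3.5, -1.1, -0.5], 0.0, 2], [[3.4, -1.1, -0.6], 0.0, 2], [[2.7, -2.2, 0.8], 0.0, 2], [[2.8, -2.1, 0.7], 0.0, 2], [[2.7, -2.1, 0.8], 0.0, 2], [[2.7, -2.2, 0.8], 0.0, 2], [[1.4, -2.9, -0.9], 0.0, 2], [[1.5, -3.0, -0.8], 0.0, 2], [[1.4, -3.0, -0.8], 0.0, 2], [[1.5, -2.9, -0.8], 0.0, 2]]
n 17 speed 0.89 err 0.0 end [ 0.62 -0.35  0.42] (np.float64(58.1), np.float64(3.8)) [-36.0, 1.0, -4.0, -49.0, -46.0, 64.0]
```

jog_arm:
  moves:
    - [[0,0,-2.5],0,2]
    - [[0,0,-2.5],0,2]
    - [[0,0,-2.2],0,2]
    - [[0.8,-0.9,-1.7],0,2]
    - [[0.9,-0.9,-1.7],0,2]
    - [[3.5,-1.1,-0.6],0,2]
    - [[3.5,-1.1,-0.6],0,2]
    - [[3.5,-1.1,-0.6],0,2]
    - [[3.5,-1.1,-0.6],0,2]
    - [[3.5,-1.1,-0.6],0,2]
    - [[0,0,0],0,2]

```text
time_s: 27.32
tcp_pos: [0.4979, -0.2042, 0.2404]
eef_rot: [-122.0, -2.0, -85.0]
contact_force: [0.2, 0.6, -4.0]
gripper_width: 0.043
gripper_force: 40.0
```

```bash
python3 rec.py;python3 - <<'E'
from rt import *
s=get_state();print(s["contact_force"],s["gripper_width"])
j=go(s["joints"],np.array([.55,-.32,.42]),.04)
for az in(-160,-165):
  for r,z in((.5,.5),(.6,.5)):
    k=sweep(j,az,r,z)
    n=0
    dirs=[np.array([np.cos(np.radians(a))*np.cos(np.radians(e)),np.sin(np.radians(a))*np.cos(np.radians(e)),np.sin(np.radians(e))]) for a in (-210,-190,-175,-160,-145,-120) for e in(-20,10,35)]
    for i in range(28):
        P,Mk=fk(k,K);best=None
        for u in dirs:
            q=ik(P+.06*u,Mk,k,.6)[0];Mq=fk(q,K)[1];inc=np.degrees(np.arcsin(Mq[2,0]));Pq=fk(q,K)[0]
            c=tilt(q)[0]+.8*abs(inc)+(200*max(0,.3-Pq[2]))
            if best is None or c<best[0]: best=(c,q,u,inc)
        k=best[1]
        if i%7==6: print(i,tilt(k),fk(k,K)[0].round(2).tolist(),k.round(0).tolist(),best[3].round(1),(Mk.T@best[2]*6).round(1))
E
```

```text
27.325 [[-37.839, -6.512, -31.17, -69.03, -37.075, 91.816], [0.49789, -0.2042, 0.24037], [-121.956, -1.998, -85.04]] tilt 58.1 dir 3.7
[ 0.15493216  0.55017436 -4.00691576] 0.042965192064920436
go [ 0.55 -0.32  0.42] 6 speed 0.42 err mm 0.0 rot 0.0 [-38.0, -6.0, -10.0, -50.0, -48.0, 66.0] (np.float64(58.1), np.float64(3.7))
sweep -160 16 speed 1.18 err 0.0 0.0 [-156.0, 32.0, 47.0, -43.0, -155.0, 131.0] (np.float64(58.1), np.float64(3.7))
6 (np.float64(54.4), np.float64(1.6)) [-0.62, -0.18, 0.42] [-161.0, 50.0, 72.0, -45.0, -159.0, 130.0] 2.8 [ 0.2  2.5 -5.4]
13 (np.float64(46.4), np.float64(0.9)) [-0.66, -0.11, 0.41] [-163.0, 50.0, 72.0, -28.0, -154.0, 147.0] 2.9 [-1.   0.6 -5.9]
20 (np.float64(37.2), np.float64(3.1)) [-0.67, -0.07, 0.45] [-163.0, 47.0, 72.0, -17.0, -150.0, 157.0] 1.4 [ 0.1  1.7 -5.8]
27 (np.float64(26.7), np.float64(9.5)) [-0.7, -0.06, 0.48] [-162.0, 45.0, 72.0, -7.0, -143.0, 163.0] -1.4 [ 1.1  2.6 -5.3]
sweep -160 16 speed 1.17 err 4.2 0.0 [-162.0, 43.0, 72.0, -71.0, -167.0, 104.0] (np.float64(58.0), np.float64(3.7))
6 (np.float64(52.1), np.float64(2.3)) [-0.64, -0
[... 979 characters left out ...]
[-0.65, -0.26, 0.45] [-147.0, 46.0, 72.0, -14.0, -143.0, 148.0] -2.8 [ 1.9  2.  -5.3]
sweep -165 16 speed 1.21 err 7.1 0.1 [-164.0, 44.0, 72.0, -66.0, -169.0, 110.0] (np.float64(58.0), np.float64(3.7))
6 (np.float64(52.1), np.float64(5.9)) [-0.61, -0.06, 0.48] [-164.0, 47.0, 72.0, -32.0, -164.0, 144.0] 0.8 [-0.   0.2 -6. ]
13 (np.float64(45.4), np.float64(10.9)) [-0.63, -0.13, 0.47] [-157.0, 47.0, 72.0, -23.0, -158.0, 148.0] -1.6 [ 0.9  0.8 -5.9]
20 (np.float64(37.1), np.float64(14.6)) [-0.62, -0.2, 0.49] [-151.0, 44.0, 72.0, -19.0, -153.0, 146.0] -3.0 [ 1.9  1.3 -5.6]
27 (np.float64(26.8), np.float64(16.9)) [-0.62, -0.27, 0.5] [-145.0, 42.0, 72.0, -14.0, -145.0, 146.0] -3.1 [ 0.6  2.6 -5.4]
```

```bash
python3 - <<'E'
from rt import *
j=get_state()["joints"]
a=lambda az,r,z:[r*np.cos(np.radians(az)),r*np.sin(np.radians(az)),z]
wp=[a(-27,.56,.36)]+[a(-27-133*s,.56-.03*s,.36+.16*s) for s in np.linspace(0,1,25)[1:]]
rows(wp,.06,grip=2)
E
```

```text
[[[1.8, -3.3, -2.2], 0.0, 2], [[1.8, -3.2, -2.1], 0.0, 2], [[1.8, -3.3, -2.2], 0.0, 2], [[4.4, 1.2, -3.0], 0.0, 2], [[4.1, 1.5, -3.3], 0.0, 2], [[3.6, 1.6, -3.6], 0.0, 2], [[3.3, 1.8, -4.0], 0.0, 2], [[2.9, 1.9, -4.1], 0.0, 2], [[2.4, 2.1, -4.4], 0.0, 2], [[1.9, 2.1, -4.6], 0.0, 2], [[1.4, 2.2, -4.6], 0.0, 2], [[0.9, 2.2, -4.8], 0.0, 2], [[0.4, 2.3, -4.9], 0.0, 2], [[-0.1, 2.2, -4.8], 0.0, 2], [[-0.7, 2.2, -4.8], 0.0, 2], [[-1.1, 2.1, -4.7], 0.0, 2], [[-1.6, 2.1, -4.7], 0.0, 2], [[-2.1, 1.9, -4.4], 0.0, 2], [[-2.5, 1.7, -4.3], 0.0, 2], [[-3.0, 1.7, -4.0], 0.0, 2], [[-3.3, 1.4, -3.8], 0.0, 2], [[-3.7, 1.2, -3.5], 0.0, 2], [[-4.0, 1.1, -3.2], 0.0, 2], [[-4.3, 0.7, -2.8], 0.0, 2], [[-4.6, 0.6, -2.5], 0.0, 2], [[-4.7, 0.3, -2.0], 0.0, 2], [[-4.9, 0.1, -1.7], 0.0, 2]]
n 27 speed 0.92 err 0.0 end [-0.498 -0.181  0.52 ] (np.float64(58.1), np.float64(3.7)) [-158.0, 35.0, 57.0, -54.0, -161.0, 120.0]
```

jog_arm:
  moves:
    - [[1.8,-3.3,-2.2],0,2]
    - [[1.8,-3.2,-2.1],0,2]
    - [[1.8,-3.3,-2.2],0,2]
    - [[4.4,1.2,-3],0,2]
    - [[4.1,1.5,-3.3],0,2]
    - [[3.6,1.6,-3.6],0,2]
    - [[3.3,1.8,-4],0,2]
    - [[2.9,1.9,-4.1],0,2]
    - [[2.4,2.1,-4.4],0,2]
    - [[1.9,2.1,-4.6],0,2]
    - [[1.4,2.2,-4.6],0,2]
    - [[0.9,2.2,-4.8],0,2]

```text
time_s: 28.82
tcp_pos: [0.1246, -0.5329, 0.4191]
eef_rot: [-121.9, -1.9, -84.9]
contact_force: [1.2, -1.8, -4.1]
gripper_width: 0.0433
gripper_force: 40.0
```

jog_arm:
  moves:
    - [[0.4,2.3,-4.9],0,2]
    - [[-0.1,2.2,-4.8],0,2]
    - [[-0.7,2.2,-4.8],0,2]
    - [[-1.1,2.1,-4.7],0,2]
    - [[-1.6,2.1,-4.7],0,2]
    - [[-2.1,1.9,-4.4],0,2]
    - [[-2.5,1.7,-4.3],0,2]
    - [[-3,1.7,-4],0,2]
    - [[-3.3,1.4,-3.8],0,2]
    - [[-3.7,1.2,-3.5],0,2]
    - [[-4,1.1,-3.2],0,2]
    - [[-4.3,0.7,-2.8],0,2]

```text
time_s: 30.32
tcp_pos: [-0.4286, -0.3177, 0.4991]
eef_rot: [-121.8, -2.0, -84.9]
contact_force: [-0.5, -0.8, -4.8]
gripper_width: 0.0433
gripper_force: 40.0
```

```bash
cat > greedy.py <<'E'
from rt import *
import sys
def greedy(n,azs,els,wi=.8,step=.06,zmin=.3,block=1,j=None):
    k=get_state()["joints"] if j is None else j;i=0;out=[]
    dirs=[np.array([np.cos(np.radians(a))*np.cos(np.radians(e)),np.sin(np.radians(a))*np.cos(np.radians(e)),np.sin(np.radians(e))]) for a in azs for e in els]
    while i<n:
        best=None
        for u in dirs:
            q=k;sh=(fk(k,K)[1].T@u*step*100).round(1)
            for _ in range(block): q=row(q,sh,0,.6)
            P,M=fk(q,K);inc=np.degrees(np.arcsin(M[2,0]))
            c=tilt(q)[0]+wi*abs(inc)+200*max(0,zmin-P[2])
            if best is None or c<best[0]: best=(c,q,sh,inc,P)
        k=best[1];i+=block;out+=[[best[2].tolist(),0,2]]*block
        print(i,tilt(k),best[4].round(2).tolist(),best[3].round(1),k.round(0).tolist(),best[2].tolist())
    return k
E
python3 rec.py; python3 -c "
from greedy import *
print(get_state()['contact_force'],get_state()['gripper_width'])
k=greedy(24,(-210,-190,-175,-160,-145,-120),(-20,10,35),block=4)"
```

```text
30.325 [[-148.211, 32.757, 50.973, -56.371, -151.448, 113.91], [-0.42861, -0.31766, 0.4991], [-121.759, -1.99, -84.88]] tilt 58.3 dir 3.9
[-0.46073731 -0.79460641 -4.75482336] 0.04332738361718546
4 (np.float64(57.3), np.float64(2.6)) [-0.59, -0.31, 0.39] 2.5 [-154.0, 51.0, 72.0, -55.0, -156.0, 117.0] [-0.1, 4.7, -3.7]
8 (np.float64(53.6), np.float64(0.2)) [-0.65, -0.22, 0.35] 3.5 [-159.0, 54.0, 72.0, -41.0, -154.0, 134.0] [-1.4, 2.2, -5.4]
12 (np.float64(48.5), np.float64(-1.8)) [-0.68, -0.19, 0.32] 4.2 [-160.0, 56.0, 72.0, -32.0, -148.0, 143.0] [0.3, 2.7, -5.4]
16 (np.float64(43.2), np.float64(-3.1)) [-0.69, -0.12, 0.37] 4.5 [-163.0, 52.0, 72.0, -26.0, -149.0, 149.0] [-0.8, 0.6, -5.9]
20 (np.float64(36.9), np.float64(-4.2)) [-0.73, -0.11, 0.33] 4.4 [-164.0, 54.0, 72.0, -20.0, -141.0, 155.0] [0.4, 3.6, -4.8]
24 (np.float64(29.8), np.float64(-5.1)) [-0.78, -0.05, 0.3] 4.0 [-167.0, 55.0, 72.0, -13.0, -134.0, 163.0] [-1.1, 4.0, -4.4]
```

jog_arm:
  moves:
    - [[-4.5,0.6,-2.5],0,2]
    - [[-4.6,0.5,-2.3],0,2]
    - [[-3.5,1,-4],0,2]
    - [[-0.5,2,-5.5],0,2]
    - [[-0.5,2,-5.5],0,2]
    - [[-0.5,2,-5.5],0,2]
    - [[-0.5,2,-5.5],0,2]
    - [[-0.5,2,-5.5],0,2]
    - [[-0.5,2,-5.5],0,2]
    - [[-0.5,2,-5.5],0,2]

```text
time_s: 31.58
tcp_pos: [-0.5902, -0.1097, 0.4763]
eef_rot: [-113.4, -4.3, -89.7]
contact_force: [-1.1, -1.2, -3.1]
gripper_width: 0.0431
gripper_force: 40.0
```

```bash
python3 rec.py; python3 -c "
from greedy import *
print(get_state()['contact_force'],get_state()['gripper_width'])
k=greedy(24,(-210,-190,-175,-160,-145,-120),(-20,10,35),block=4)"
```

```text
31.575 [[-175.917, 47.263, 71.57, -100.09, -174.786, 82.328], [-0.5902, -0.10972, 0.47632], [-113.362, -4.293, -89.655]] tilt 66.7 dir -1.5
[-1.09007725 -1.19700269 -3.12460906] 0.04306212410623011
4 (np.float64(62.0), np.float64(-1.7)) [-0.59, -0.02, 0.49] 4.2 [-176.0, 45.0, 72.0, -73.0, -175.0, 109.0] [-2.2, -1.6, -5.3]
8 (np.float64(58.4), np.float64(0.7)) [-0.6, 0.03, 0.5] 3.0 [-173.0, 46.0, 72.0, -43.0, -172.0, 138.0] [-0.6, -0.8, -5.9]
12 (np.float64(55.3), np.float64(5.7)) [-0.6, 0.03, 0.51] 0.7 [-169.0, 47.0, 72.0, -23.0, -169.0, 155.0] [0.4, -0.3, -6.0]
16 (np.float64(52.6), np.float64(8.3)) [-0.56, -0.11, 0.54] -0.6 [-162.0, 40.0, 72.0, -50.0, -170.0, 123.0] [4.0, -1.1, -4.3]
20 (np.float64(49.2), np.float64(9.2)) [-0.55, -0.17, 0.54] -1.0 [-157.0, 39.0, 72.0, -49.0, -166.0, 122.0] [2.2, -0.1, -5.6]
24 (np.float64(45.6), np.float64(8.7)) [-0.59, -0.25, 0.47] -0.7 [-152.0, 44.0, 72.0, -37.0, -157.0, 130.0] [2.6, 2.6, -4.7]
```

```bash
python3 - <<'E'
from greedy import *
j0=get_state()["joints"]
for t in([-.5,-.3,.40],[-.52,-.22,.38],[-.45,-.35,.35],[-.6,-.2,.3]):
    j=go(j0,np.array(t),.04)
import contextlib
for t in([-.52,-.22,.38],[-.5,-.3,.40],[-.6,-.2,.3]):
    j=go(j0,np.array(t),.04);greedy(20,(-200,-180,-165,-150,-130),(-30,-10,10,30),block=4,j=j,zmin=.22)
E
```

```text
go [-0.5 -0.3  0.4] 6 speed 1.4 err mm 0.0 rot 0.0 [-154.0, 43.0, 51.0, -57.0, -150.0, 120.0] (np.float64(66.7), np.float64(-1.5))
go [-0.52 -0.22  0.38] 5 speed 1.72 err mm 0.0 rot 0.0 [-158.0, 43.0, 47.0, -47.0, -150.0, 131.0] (np.float64(66.7), np.float64(-1.5))
go [-0.45 -0.35  0.35] 8 speed 1.64 err mm 0.0 rot 0.0 [-149.0, 41.0, 41.0, -51.0, -140.0, 127.0] (np.float64(66.7), np.float64(-1.5))
go [-0.6 -0.2  0.3] 5 speed 1.73 err mm 0.0 rot 0.0 [-160.0, 54.0, 57.0, -44.0, -152.0, 136.0] (np.float64(66.7), np.float64(-1.5))
go [-0.52 -0.22  0.38] 5 speed 1.72 err mm 0.0 rot 0.0 [-158.0, 43.0, 47.0, -47.0, -150.0, 131.0] (np.float64(66.7), np.float64(-1.5))
4 (np.float64(65.1), np.float64(-2.9)) [-0.65, -0.2, 0.3] 4.7 [-163.0, 59.0, 72.0, -54.0, -158.0, 125.0] [-0.1, 3.3, -5.0]
8 (np.float64(61.5), np.float64(-3.9)) [-0.7, -0.09, 0.22] 5.0 [-167.0, 65.0, 72.0, -34.0, -153.0, 147.0] [-2.0, 3.1, -4.7]
12 (np.float64(56.1), np.float64(-4.3)) [-0.71, -0.07, 0.22] 4.9 [-168.0, 64.0, 72.0, -27.0, -150.0, 152.0] [0.2, 1.9, -5.7]
16 (np.float64(50.6), np.float64(-3.7)) [-0.73, 0.02, 0.22] 
[... 1001 characters left out ...]
60.0, 54.0, 57.0, -44.0, -152.0, 136.0] (np.float64(66.7), np.float64(-1.5))
4 (np.float64(63.6), np.float64(-2.9)) [-0.68, -0.17, 0.22] 4.7 [-164.0, 64.0, 72.0, -42.0, -153.0, 138.0] [-0.1, 3.3, -5.0]
8 (np.float64(58.6), np.float64(-4.5)) [-0.7, -0.13, 0.22] 5.2 [-165.0, 64.0, 72.0, -35.0, -150.0, 145.0] [0.1, 1.7, -5.7]
12 (np.float64(53.4), np.float64(-5.0)) [-0.72, -0.03, 0.22] 5.0 [-170.0, 64.0, 72.0, -23.0, -148.0, 157.0] [-1.8, 1.9, -5.4]
16 (np.float64(47.7), np.float64(-4.7)) [-0.72, -0.03, 0.28] 4.5 [-170.0, 59.0, 72.0, -21.0, -147.0, 158.0] [0.4, 0.7, -5.9]
20 (np.float64(41.1), np.float64(-4.2)) [-0.75, -0.02, 0.26] 3.8 [-169.0, 60.0, 72.0, -15.0, -141.0, 162.0] [0.1, 3.2, -5.1]
```

```bash
python3 - <<'E'
from greedy import *
j=rows([[-.57,-.2,.36],[-.6,-.2,.31]],.03,grip=2)
greedy(20,(-200,-185,-175,-165,-150,-130),(-20,0,10,30),block=5,j=j,zmin=.27)
E
```

```text
[[[1.6, 2.1, 1.3], 0.0, 2], [[1.7, 2.1, 1.4], 0.0, 2], [[1.6, 2.1, 1.3], 0.0, 2], [[1.6, 2.1, 1.3], 0.0, 2], [[1.6, 2.1, 1.4], 0.0, 2], [[-0.2, 2.9, -0.4], 0.0, 2], [[-0.1, 2.9, -0.4], 0.0, 2]]
n 7 speed 1.47 err 0.0 end [-0.6   -0.201  0.31 ] (np.float64(66.7), np.float64(-1.5)) [-161.0, 53.0, 58.0, -46.0, -153.0, 134.0]
5 (np.float64(63.1), np.float64(-2.2)) [-0.67, -0.07, 0.3] 4.4 [-168.0, 60.0, 72.0, -38.0, -160.0, 142.0] [-2.0, 1.1, -5.6]
10 (np.float64(57.5), np.float64(-1.0)) [-0.7, -0.02, 0.28] 3.7 [-169.0, 62.0, 72.0, -24.0, -155.0, 156.0] [-0.4, 1.7, -5.7]
15 (np.float64(51.7), np.float64(1.8)) [-0.69, 0.01, 0.35] 2.2 [-170.0, 58.0, 72.0, -16.0, -155.0, 163.0] [-0.4, 0.2, -6.0]
20 (np.float64(45.1), np.float64(5.7)) [-0.73, -0.0, 0.31] 0.1 [-167.0, 59.0, 72.0, -9.0, -147.0, 168.0] [0.2, 2.8, -5.3]
```

jog_arm:
  moves:
    - [[0.8,1.1,0.7],0,2]
    - [[0.8,1.1,0.7],0,2]
    - [[1.6,2.1,1.3],0,2]
    - [[1.6,2.1,1.3],0,2]
    - [[1.6,2.1,1.3],0,2]
    - [[1.6,2.1,1.3],0,2]
    - [[0,2.9,-0.4],0,2]
    - [[-0.1,2.9,-0.4],0,2]
    - [[-0.1,3,-4.5],0,2]
    - [[-1,2,-5],0,2]
    - [[-1.5,1.5,-5.5],0,2]
    - [[-1,2,-5.5],0,2]

```text
time_s: 33.08
tcp_pos: [-0.6719, -0.1378, 0.2683]
eef_rot: [-116.1, -4.6, -90.4]
contact_force: [0.1, 0.5, -3.7]
gripper_width: 0.0434
gripper_force: 40.0
```

```bash
python3 rec.py; python3 - <<'E'
from greedy import *
greedy(30,(-200,-185,-175,-165,-150,-130),(-20,0,10,30),block=6,zmin=.27)
E
```

```text
33.075 [[-165.262, 61.681, 71.598, -43.4, -156.942, 136.282], [-0.67189, -0.13784, 0.26834], [-116.118, -4.628, -90.423]] tilt 64.0 dir -2.7
6 (np.float64(57.9), np.float64(-3.5)) [-0.67, -0.07, 0.35] 4.7 [-168.0, 56.0, 72.0, -38.0, -159.0, 142.0] [-0.2, -0.4, -6.0]
12 (np.float64(50.6), np.float64(-2.5)) [-0.7, -0.01, 0.31] 3.8 [-170.0, 58.0, 72.0, -21.0, -151.0, 158.0] [-0.4, 2.2, -5.6]
18 (np.float64(41.5), np.float64(0.3)) [-0.75, 0.02, 0.28] 2.0 [-170.0, 60.0, 72.0, -10.0, -143.0, 168.0] [-0.5, 2.9, -5.2]
24 (np.float64(31.5), np.float64(4.0)) [-0.75, -0.05, 0.36] 0.0 [-165.0, 53.0, 72.0, -9.0, -139.0, 164.0] [1.2, 1.8, -5.6]
30 (np.float64(20.4), np.float64(5.4)) [-0.8, -0.18, 0.32] -0.4 [-157.0, 54.0, 72.0, -8.0, -127.0, 157.0] [2.6, 4.0, -3.7]
```

jog_arm:
  moves:
    - [[-0.2,0.2,-6],0,2]
    - [[-0.2,0.2,-6],0,2]
    - [[-0.2,0.2,-6],0,2]
    - [[-0.2,0.2,-6],0,2]
    - [[-0.2,0.2,-6],0,2]
    - [[-0.2,0.2,-6],0,2]
    - [[-0.4,2,-5.6],0,2]
    - [[-0.4,2,-5.6],0,2]
    - [[-0.4,2,-5.6],0,2]
    - [[-0.4,2,-5.6],0,2]
    - [[-0.4,2,-5.6],0,2]
    - [[-0.4,2,-5.6],0,2]

```text
time_s: 34.58
tcp_pos: [-0.7091, -0.0156, 0.3019]
eef_rot: [-129.9, -3.6, -89.1]
contact_force: [0.9, -0.0, -3.7]
gripper_width: 0.043
gripper_force: 40.0
```

```bash
python3 rec.py; python3 - <<'E'
from greedy import *
greedy(24,(-200,-185,-175,-165,-150,-130),(-20,0,10,30),block=6,zmin=.3)
E
```

```text
34.575 [[-169.342, 59.107, 71.65, -20.187, -150.539, 158.662], [-0.70911, -0.01557, 0.30193], [-129.862, -3.576, -89.118]] tilt 50.2 dir -2.1
6 (np.float64(41.9), np.float64(1.1)) [-0.71, 0.02, 0.37] 1.6 [-169.0, 54.0, 72.0, -12.0, -148.0, 165.0] [-0.3, 1.0, -5.9]
12 (np.float64(32.3), np.float64(4.7)) [-0.76, -0.06, 0.32] -0.2 [-164.0, 55.0, 72.0, -9.0, -138.0, 164.0] [1.3, 3.6, -4.6]
18 (np.float64(21.3), np.float64(6.8)) [-0.77, -0.17, 0.38] -0.8 [-156.0, 50.0, 72.0, -8.0, -132.0, 157.0] [2.2, 2.4, -5.0]
24 (np.float64(8.3), np.float64(8.5)) [-0.8, -0.19, 0.43] -0.6 [-154.0, 46.0, 72.0, -3.0, -123.0, 157.0] [0.9, 3.7, -4.7]
```

jog_arm:
  moves:
    - [[-0.3,1,-5.9],0,2]
    - [[-0.3,1,-5.9],0,2]
    - [[-0.3,1,-5.9],0,2]
    - [[-0.3,1,-5.9],0,2]
    - [[-0.3,1,-5.9],0,2]
    - [[-0.3,1,-5.9],0,2]
    - [[1.3,3.3,-4.8],0,2]
    - [[1.3,3.3,-4.8],0,2]
    - [[1.3,3.3,-4.8],0,2]
    - [[1.3,3.3,-4.8],0,2]
    - [[1.3,3.3,-4.8],0,2]
    - [[1.3,3.3,-4.8],0,2]

```text
time_s: 36.08
tcp_pos: [-0.7558, -0.0588, 0.331]
eef_rot: [-146.9, 0.4, -85.5]
contact_force: [0.7, 0.0, -3.5]
gripper_width: 0.0429
gripper_force: 40.0
```

```bash
python3 rec.py; python3 - <<'E'
from greedy import *
j=greedy(12,(-200,-185,-175,-165,-150,-130),(-20,0,10,30),block=6,zmin=.3)
E
```

```text
36.075 [[-164.104, 55.012, 71.66, -9.029, -138.914, 163.369], [-0.75576, -0.05882, 0.33103], [-146.908, 0.353, -85.534]] tilt 33.1 dir 5.0
6 (np.float64(21.2), np.float64(9.1)) [-0.82, -0.12, 0.3] -1.5 [-160.0, 56.0, 72.0, -5.0, -127.0, 163.0] [1.1, 4.3, -4.1]
12 (np.float64(8.4), np.float64(15.4)) [-0.83, -0.22, 0.37] -1.5 [-153.0, 50.0, 72.0, -2.0, -120.0, 157.0] [2.1, 3.3, -4.6]
```

jog_arm:
  moves:
    - [[1.1,4.1,-4.2],0,2]
    - [[1.1,4.1,-4.2],0,2]
    - [[1.1,4.1,-4.2],0,2]
    - [[1.1,4.1,-4.2],0,2]
    - [[1.1,4.1,-4.2],0,2]
    - [[1.1,4.1,-4.2],0,2]
    - [[1.8,3.4,-4.6],0,2]
    - [[1.8,3.4,-4.6],0,2]
    - [[1.8,3.4,-4.6],0,2]
    - [[1.8,3.4,-4.6],0,2]
    - [[1.8,3.4,-4.6],0,2]
    - [[1.8,3.4,-4.6],0,2]

```text
time_s: 37.58
tcp_pos: [-0.8346, -0.2015, 0.3682]
eef_rot: [-170.8, 1.8, -84.8]
contact_force: [-0.5, -1.2, -4.1]
gripper_width: 0.0435
gripper_force: 40.0
```

```bash
python3 rec.py; python3 - <<'E'
from rt import *
j0=get_state()["joints"]; print(get_state()["contact_force"])
a=lambda az,r,z:[r*np.cos(np.radians(az)),r*np.sin(np.radians(az)),z]
P=fk(j0,K)[0];az0=np.degrees(np.arctan2(P[1],P[0]));r0=np.hypot(P[0],P[1]);print(az0,r0)
# come in to r=.5, then sweep over -y to az 36
wp=[a(az0+8,.68,.42),a(az0+16,.55,.46)]+[a(az0+16+(20-az0-16)*s,.55-.05*s,.46) for s in np.linspace(0,1,30)[1:]]
j=rows(wp,.062,grip=2)
E
```

```text
37.575 [[-154.209, 50.632, 71.65, -1.755, -120.262, 158.519], [-0.83464, -0.20151, 0.36819], [-170.803, 1.842, -84.78]] tilt 9.4 dir 16.4
[-0.4793905  -1.19442405 -4.0986245 ]
-166.42593178830182 0.8586155816799713
[[[1.6, -5.1, -0.5], 0.0, 2], [[1.7, -5.1, -0.6], 0.0, 2], [[1.6, -5.0, -0.5], 0.0, 2], [[1.6, -5.1, -0.6], 0.0, 2], [[1.1, -5.2, -0.5], 0.0, 2], [[1.2, -5.2, -0.6], 0.0, 2], [[1.1, -5.2, -0.5], 0.0, 2], [[4.9, -2.7, 0.3], 0.0, 2], [[4.6, -3.2, 0.3], 0.0, 2], [[4.3, -3.7, 0.5], 0.0, 2], [[3.8, -4.0, 0.5], 0.0, 2], [[3.4, -4.4, 0.6], 0.0, 2], [[2.9, -4.7, 0.7], 0.0, 2], [[2.4, -4.9, 0.7], 0.0, 2], [[1.8, -5.1, 0.8], 0.0, 2], [[1.3, -5.3, 0.8], 0.0, 2], [[0.8, -5.3, 0.8], 0.0, 2], [[0.2, -5.4, 0.9], 0.0, 2], [[-0.4, -5.4, 0.9], 0.0, 2], [[-0.9, -5.2, 0.8], 0.0, 2], [[-1.4, -5.2, 0.9], 0.0, 2], [[-2.0, -4.9, 0.9], 0.0, 2], [[-2.4, -4.7, 0.8], 0.0, 2], [[-3.0, -4.4, 0.8], 0.0, 2], [[-3.3, -4.1, 0.8], 0.0, 2], [[-3.8, -3.7, 0.7], 0.0, 2], [[-4.1, -3.3, 0.7], 0.0, 2], [[-4.4, -2.8, 0.6], 0.0, 2], [[-4.6, -2.4, 0.5], 0.0, 2], [[-4.9, -1.8, 0.5], 0.0, 2], [[-5.0, -1.4, 0.4], 0.0, 2], [[-5.2, -0.9, 0.3], 0.0, 2], [[-5.2, -0.3, 0.2], 0.0, 2], [[-5.1, 0.2, 0.1], 0.0, 2], [[-5.1, 0.7, 0.1], 0.0, 2], [[-5.0, 1.3, -0.1], 0.0, 2]]
n 36 speed 1.03 err 0.0 end [0.47  0.171 0.46 ] (np.float64(9.4), np.float64(16.4)) [46.0, -6.0, -4.0, 5.0, -84.0, -41.0]
```

jog_arm:
  moves:
    - [[1.2,-3.6,-0.4],0,2]
    - [[1.6,-5.1,-0.6],0,2]
    - [[1.6,-5,-0.5],0,2]
    - [[1.6,-5.1,-0.6],0,2]
    - [[1.1,-5.2,-0.5],0,2]
    - [[1.2,-5.2,-0.6],0,2]
    - [[1.1,-5.2,-0.5],0,2]
    - [[4.9,-2.7,0.3],0,2]
    - [[4.6,-3.2,0.3],0,2]
    - [[4.3,-3.7,0.5],0,2]
    - [[3.8,-4,0.5],0,2]
    - [[3.4,-4.4,0.6],0,2]

```text
time_s: 39.08
tcp_pos: [-0.2925, -0.4604, 0.4578]
eef_rot: [-170.7, 1.8, -84.8]
contact_force: [-0.7, -1.2, -4.6]
gripper_width: 0.0433
gripper_force: 40.0
```

jog_arm:
  moves:
    - [[2.9,-4.7,0.7],0,2]
    - [[2.4,-4.9,0.7],0,2]
    - [[1.8,-5.1,0.8],0,2]
    - [[1.3,-5.3,0.8],0,2]
    - [[0.8,-5.3,0.8],0,2]
    - [[0.2,-5.4,0.9],0,2]
    - [[-0.4,-5.4,0.9],0,2]
    - [[-0.9,-5.2,0.8],0,2]
    - [[-1.4,-5.2,0.9],0,2]
    - [[-2,-4.9,0.9],0,2]
    - [[-2.4,-4.7,0.8],0,2]
    - [[-3,-4.4,0.8],0,2]

```text
time_s: 40.58
tcp_pos: [0.3165, -0.3956, 0.4595]
eef_rot: [-170.6, 1.8, -84.8]
contact_force: [0.9, -0.4, -4.5]
gripper_width: 0.043
gripper_force: 40.0
```

jog_arm:
  moves:
    - [[-3.3,-4.1,0.8],0,2]
    - [[-3.8,-3.7,0.7],0,2]
    - [[-4.1,-3.3,0.7],0,2]
    - [[-4.4,-2.8,0.6],0,2]
    - [[-4.6,-2.4,0.5],0,2]
    - [[-4.9,-1.8,0.5],0,2]
    - [[-5,-1.4,0.4],0,2]
    - [[-5.2,-0.9,0.3],0,2]
    - [[-5.2,-0.3,0.2],0,2]
    - [[-5.1,0.2,0.1],0,2]
    - [[-5.1,0.7,0.1],0,2]
    - [[0,0,0],0,2]

```text
time_s: 42.08
tcp_pos: [0.4705, 0.1295, 0.4592]
eef_rot: [-170.6, 1.9, -84.5]
contact_force: [0.0, 0.1, -4.0]
gripper_width: 0.0427
gripper_force: 40.0
```

```bash
python3 rec.py; python3 - <<'E'
from sim import *
from fit import fitmask,CH
s=get_state();M=toolT(s)[:3,:3];print("pin axis (tool x)",M[:,0].round(3),"az",np.degrees(np.arctan2(M[1,0],M[0,0])))
c7,s7=np.cos(np.radians(7)),np.sin(np.radians(7))
CHT=[[(a*c7-z*s7,b,z*c7+a*s7) for a,b,z in bx] for bx in CH]
p=capture("scene")
for g in regions_of(p,"chock")[:3]:
    X=at_z(p,g["pixel"],.05)
    if X[1]>0.2: print(g["confidence"],fitmask([(p,g["pixels"],None)],CHT,[.465,.3625,.14],.031))
for g in regions_of(p,"pin")[:2]: print("pin",g["confidence"],at_z(p,g["pixel"],s["tcp_pos"][2]).round(3))
cv2.imwrite("pics/s3.png",p["pixels"])
E
```

```text
42.075 [[41.914, -7.893, -4.956, 4.053, -84.269, -36.661], [0.47047, 0.12951, 0.45921], [-170.623, 1.904, -84.491]] tilt 9.6 dir 16.9
pin axis (tool x) [ 0.096 -0.995 -0.033] az -84.49139735005102
0.69 (array([0.46745703, 0.36674874, 0.12630286]), np.float64(5.05607476635514))
pin 0.61 [0.47  0.045 0.459]
```

View pics/s3.png

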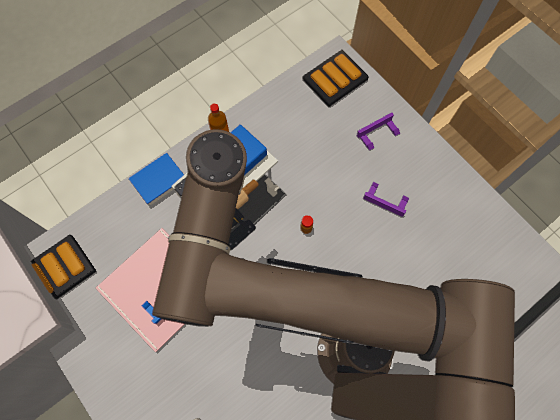

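The scene shows the pin being carried, the chock still on the board at (150,310), and the jar and original surroundings undisturbed. Moving to hover above the seat, slightly uphill.

```bash
python3 - <<'E'
from sim import *
M=toolT(get_state())[:3,:3]
seat=np.array([.543,.3735,.063]);u=np.array([np.cos(np.radians(7.8)),np.sin(np.radians(7.8)),0])
off=.0117*M[:,2]
h=seat+.014*u+off
j=rows([h+[0,0,.28],h+[0,0,.10]],.058,grip=2,turn=-1)
E
```

```text
[[[-3.9, -1.4, 2.5], -0.1, 2], [[-4.0, -1.5, 2.6], -0.1, 2], [[-3.9, -1.4, 2.5], -0.1, 2], [[-3.9, -1.5, 2.5], -0.1, 2], [[-4.0, -1.4, 2.6], -0.1, 2], [[-3.9, -1.5, 2.5], -0.1, 2], [[0.2, 0.7, 4.4], -0.1, 2], [[0.1, 0.8, 4.5], -0.1, 2], [[0.1, 0.7, 4.4], -0.1, 2], [[0.2, 0.7, 4.4], -0.1, 2]]
n 10 speed 0.36 err 0.0 end [0.559 0.376 0.152] (np.float64(9.6), np.float64(16.4)) [54.0, 18.0, -17.0, 8.0, -48.0, -53.0]
```

jog_arm:
  moves:
    - [[-3.9,-1.4,2.5],-0.1,2]
    - [[-4,-1.5,2.6],-0.1,2]
    - [[-3.9,-1.4,2.5],-0.1,2]
    - [[-3.9,-1.5,2.5],-0.1,2]
    - [[-4,-1.4,2.6],-0.1,2]
    - [[-3.9,-1.5,2.5],-0.1,2]
    - [[0.2,0.7,4.4],-0.1,2]
    - [[0.1,0.8,4.5],-0.1,2]
    - [[0.1,0.7,4.4],-0.1,2]
    - [[0.2,0.7,4.4],-0.1,2]
    - [[0,0,0],0,2]

```text
time_s: 43.6
tcp_pos: [0.5585, 0.3722, 0.1473]
eef_rot: [-171.0, 1.4, -84.0]
contact_force: [-0.6, -0.3, -3.5]
gripper_width: 0.0432
gripper_force: 40.0
```

```bash
python3 rec.py; python3 - <<'E'
from sim import *
from fit import fitmask,CH,boxes_mask
s=get_state();Tt=toolT(s);M=Tt[:3,:3]
p=capture("wrist");H=np.array(p["hand_eye"]);T=Tt@H;cv2.imwrite("pics/w5.png",p["pixels"])
c7,s7=np.cos(np.radians(7)),np.sin(np.radians(7))
CHT=[[(a*c7-z*s7,b,z*c7+a*s7) for a,b,z in bx] for bx in CH]
for g in regions_of(p,"chock")[:2]: print("chock",g["confidence"],g["pixels"].sum(),g["pixel"],fitmask([(p,g["pixels"],T)],CHT,[.465,.3625,.14],.031))
# predicted chock and pin overlays
im=p["pixels"].copy()
def draw(m,col):
    for c in cv2.findContours(m.astype(np.uint8),cv2.RETR_LIST,cv2.CHAIN_APPROX_NONE)[0]: cv2.drawContours(im,[c],-1,col,1)
draw(boxes_mask(p,CHT,.465,.3625,.143,.031,T),(0,255,0))
t=np.linspace(0,6.2,24)
PT=[[(b,a,-.0117+c) for b in(-h,h) for a,c in zip(r*np.cos(t),r*np.sin(t))] for h,r in((.09,.022),(.135,.011))]
draw(boxes_mask(p,PT,0,0,0,0,H),(0,0,255))
cv2.imwrite("pics/w5o.png",im)
for g in regions_of(p,"pin")[:1]: print("pin",g["confidence"],cv2.minAreaRect(np.argwhere(g["pixels"])[:,::-1].astype(np.float32)))
print(s["contact_force"])
E
```

```text
43.6 [[53.519, 18.624, -16.909, 7.773, -47.582, -52.496], [0.55848, 0.37215, 0.14735], [-170.951, 1.381, -83.966]] tilt 9.2 dir 14.6
chock 0.88 7441 [411.3, 167.1] (array([0.4662225 , 0.36459587, 0.12695173]), np.float64(0.5854051874748017))
pin 0.64 ((281.0, 178.5), (357.0, 96.0), 90.0)
[-0.62753043 -0.30639115 -3.50884192]
```

View pics/w5o.png

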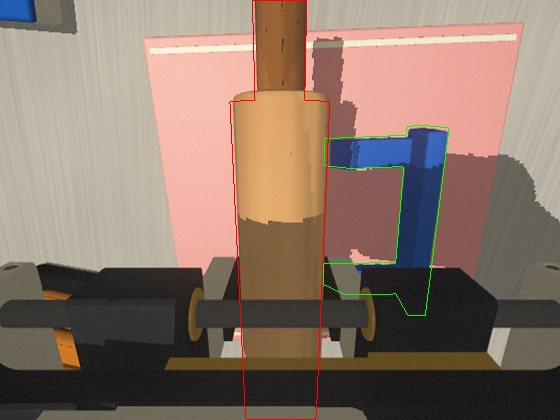

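The overlay agrees with the picture: the chock outline (green) is at (430,200) and the pin outline (red) at (283,200). The far end of the pin dips about 3°. Lowering.

jog_arm:
  moves:
    - [[0,0.3,2],0,2]
    - [[0,0.3,2],0,2]
    - [[0,0.3,2],0,2]
    - [[0,0.3,1.9],0,2]
    - [[0,0,0],0,2]
    - [[0,0,0],0,2]
  newtons: 40

```text
time_s: 44.5
tcp_pos: [0.5612, 0.3792, 0.0736]
eef_rot: [-170.5, 1.8, -83.8]
contact_force: [0.1, -0.0, -4.5]
gripper_width: 0.0429
gripper_force: 40.0
```

jog_arm:
  moves:
    - [[0,0,0.2],0,2]
    - [[0,0,0.2],0,2]
    - [[0,0,0],0,2]
  newtons: 14

```text
time_s: 44.88
tcp_pos: [0.5606, 0.3783, 0.0673]
eef_rot: [-170.6, 1.7, -83.8]
contact_force: [0.4, -0.7, -4.0]
gripper_width: 0.0436
gripper_force: 14.0
```

jog_arm:
  moves:
    - [[0,0,0.2],0,2]
    - [[0,0,0.2],0,2]
    - [[0,0,0],0,2]
  newtons: 14

```text
time_s: 45.25
tcp_pos: [0.5612, 0.3783, 0.063]
eef_rot: [-170.7, 1.7, -83.8]
contact_force: [0.2, -0.6, -4.8]
gripper_width: 0.0436
gripper_force: 14.0
```

jog_arm:
  moves:
    - [[0,0,0.2],0,2]
    - [[0,0,0.2],0,2]
    - [[0,0,0],0,2]

```text
time_s: 45.62
tcp_pos: [0.562, 0.3787, 0.0593]
eef_rot: [-170.6, 1.7, -83.8]
contact_force: [-0.2, 0.9, -4.0]
gripper_width: 0.0436
gripper_force: 14.0
```

jog_arm:
  moves:
    - [[0,0,0.15],0,2]
    - [[0,0,0.15],0,2]
    - [[0,0,0],0,2]

```text
time_s: 46.0
tcp_pos: [0.5626, 0.3791, 0.0565]
eef_rot: [-170.6, 1.7, -83.8]
contact_force: [0.4, 2.0, -3.2]
gripper_width: 0.0435
gripper_force: 14.0
```

jog_arm:
  moves:
    - [[0,0,0.1],0,2]
    - [[0,0,0.1],0,2]
    - [[0,0,0],0,2]

```text
time_s: 46.38
tcp_pos: [0.5627, 0.3789, 0.0543]
eef_rot: [-170.6, 1.7, -83.8]
contact_force: [-0.0, 1.2, -3.1]
gripper_width: 0.0437
gripper_force: 14.0
```

jog_arm:
  moves:
    - [[0,0,0.1],0,2]
    - [[0,0,0],0,2]

```text
time_s: 46.62
tcp_pos: [0.5629, 0.3789, 0.0534]
eef_rot: [-170.6, 1.7, -83.8]
contact_force: [0.0, 0.5, -2.6]
gripper_width: 0.0433
gripper_force: 14.0
```

jog_arm:
  moves:
    - [[0,0.3,0],0,2]
    - [[0,0.3,0],0,2]
    - [[0,0.3,0],0,2]
    - [[0,0,0],0,2]

```text
time_s: 47.12
tcp_pos: [0.5537, 0.3781, 0.0522]
eef_rot: [-170.6, 1.7, -83.8]
contact_force: [-1.5, -0.2, 0.9]
gripper_width: 0.0435
gripper_force: 14.0
```

jog_arm:
  moves:
    - [[0,0.2,0],0,2]
    - [[0,0.2,0],0,2]
    - [[0,0,0],0,2]

```text
time_s: 47.5
tcp_pos: [0.5503, 0.378, 0.0517]
eef_rot: [-170.6, 1.7, -83.8]
contact_force: [-0.2, 0.3, 1.5]
gripper_width: 0.0437
gripper_force: 14.0
```

jog_arm:
  moves:
    - [[0,0.15,-0.02],0,2]
    - [[0,0.15,-0.02],0,2]
    - [[0,0,0],0,2]

```text
time_s: 47.88
tcp_pos: [0.5471, 0.3774, 0.0513]
eef_rot: [-170.6, 1.7, -83.8]
contact_force: [1.8, 1.0, 1.4]
gripper_width: 0.0435
gripper_force: 14.0
```

jog_arm:
  moves:
    - [[0,0.15,-0.02],0,2]
    - [[0,0,0],0,2]
    - [[0,0,0],0,2]

```text
time_s: 48.25
tcp_pos: [0.5455, 0.3771, 0.0511]
eef_rot: [-170.6, 1.7, -83.8]
contact_force: [2.2, 0.4, 1.5]
gripper_width: 0.0435
gripper_force: 14.0
```

jog_arm:
  moves:
    - [[0,0.1,0],0,2]
    - [[0,0,0],0,2]
    - [[0,0,0],0,2]
    - [[0,0,0],0,2]

```text
time_s: 48.75
tcp_pos: [0.5447, 0.377, 0.0511]
eef_rot: [-170.6, 1.7, -83.8]
contact_force: [3.5, -0.6, 1.2]
gripper_width: 0.0435
gripper_force: 14.0
```

```bash
python3 - <<'E'
from sim import *
from fit import fitmask,CH,boxes_mask
s=get_state();Tt=toolT(s);M=Tt[:3,:3];print("pin",(Tt[:3,3]-.0117*M[:,2]).round(4))
p=capture("wrist");H=np.array(p["hand_eye"]);T=Tt@H
c7,s7=np.cos(np.radians(7)),np.sin(np.radians(7))
CHT=[[(a*c7-z*s7,b,z*c7+a*s7) for a,b,z in bx] for bx in CH]
im=p["pixels"].copy()
def draw(m,col):
    for c in cv2.findContours(m.astype(np.uint8),cv2.RETR_LIST,cv2.CHAIN_APPROX_NONE)[0]: cv2.drawContours(im,[c],-1,col,1)
draw(boxes_mask(p,CHT,.465,.3635,.140,.031,T),(0,255,0))
cv2.imwrite("pics/w6o.png",im);print(s["contact_force"])
E
```

```text
pin [0.5428 0.3765 0.0626]
[ 3.46949649 -0.64137238  1.17520307]
```

View pics/w6o.png

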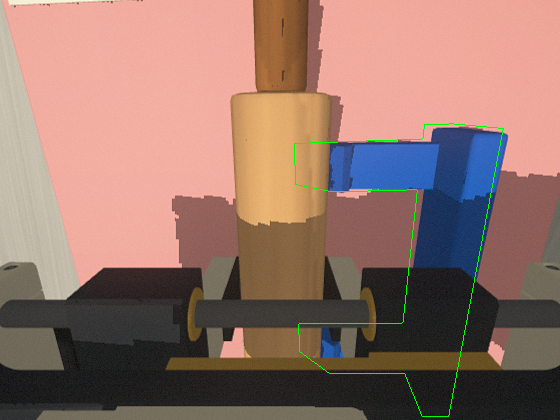

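The pin touches the upper foot's ramp at (330,165), and the lower foot's tip is visible at (330,345). The force readings agree: about 3.5 N from the chock, with the board carrying the pin's weight. Releasing.

jog_arm:
  moves:
    - [[0,0,0],0,4.6]
    - [[0,0,0],0,4.8]
    - [[0,0,0],0,5.5]
    - [[0,0,0],0,6.5]
    - [[0,0,0],0,6.5]
    - [[0,0,0],0,6.5]
    - [[0,0,0],0,6.5]

```text
time_s: 49.68
tcp_pos: [0.5446, 0.377, 0.051]
eef_rot: [-170.6, 1.7, -83.8]
contact_force: [-0.2, -0.6, 0.1]
gripper_width: 0.0649
gripper_force: 0.0
```

jog_arm:
  moves:
    - [[0,0,-1.5],0,6.5]
    - [[0,0,-3],0,6.5]
    - [[0,0,-5],0,6.5]
    - [[0,0,-5],0,6.5]
    - [[0,0,0],0,6.5]
    - [[0,0,0],0,6.5]

```text
time_s: 50.42
tcp_pos: [0.5213, 0.3703, 0.195]
eef_rot: [-170.6, 1.8, -83.8]
contact_force: [0.2, -0.2, -0.4]
gripper_width: 0.065
gripper_force: 0.0
```

```bash
python3 - <<'E'
from sim import *
from fit import fitmask,CH
s=get_state();T0=toolT(s);p=capture("wrist");T=T0@np.array(p["hand_eye"])
cv2.imwrite("pics/w7.png",p["pixels"])
c7,s7=np.cos(np.radians(7)),np.sin(np.radians(7))
CHT=[[(a*c7-z*s7,b,z*c7+a*s7) for a,b,z in bx] for bx in CH]
for g in regions_of(p,"chock")[:1]: print("chock",g["confidence"],fitmask([(p,g["pixels"],T)],CHT,[.463,.3635,.12],.031))
t=np.linspace(0,6.2,24)
PIN=[[(a,b,.0625+c) for b in(-h,h) for a,c in zip(r*np.cos(t),r*np.sin(t))] for h,r in((.09,.022),(.135,.011))]
for g in regions_of(p,"pin")[:1]: print("pin",g["confidence"],fitmask([(p,g["pixels"],T)],PIN,[.543,.3765,.12]))
E
```

```text
chock 0.89 (array([0.46307769, 0.36405094, 0.12618863]), np.float64(0.26922409303940287))
pin 0.84 (array([0.54258239, 0.37330075, 0.10578911]), np.float64(0.09610337169392287))
```

View pics/w7.png

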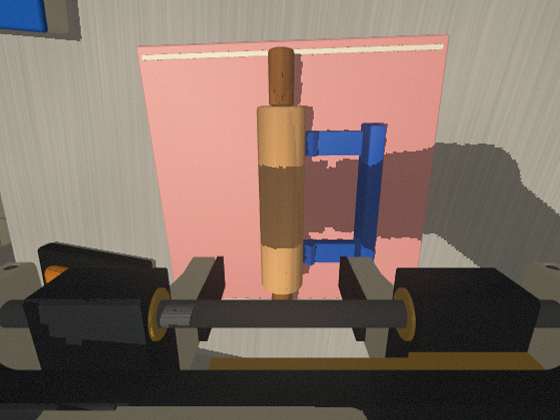

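The pin (283,200) lies released against both ramps (310,145) and (310,250). The fitted spacing of 80 mm matches the seat. Handing in.

```bash
python3 -c "
from h import *
print(close_job())"
```

```text
the job is handed in; nothing more can be done
None
```

I handed the job in at about 50 s. The last wrist picture shows the pin lying released across the slope against both ramps, with the chock on the board feet uphill; the system reported no verdict.

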